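# Set flatted specimen bars flat-up in a V cradle and fit the mask frame

## Robot

A 6-joint arm with a two-finger parallel gripper is mounted at the origin on a cart in front of the work surface, level with it; the furniture and walls round the work are solid. World frame = base frame: x ahead of the robot, y to its left, z up, the work surface at z = 0. Lengths are in m, angles in degrees, forces in N, time in s.
With the tool pointing down it reaches from about 0.325 to 0.85 m from the base axis. Payload 4.4 kg.
Tool frame: the origin (TCP) lies at the very end of the fingers, on their centre line; the grasp point (between the pads) lies 19 mm behind it; z points along the fingers, y is the line along which they close (so a half turn about z gives the same grasp; the last joint's range is limited). The gripper opens to 94 mm and grips with 3 to 60 N. Pads are 16 mm wide; open, the fingers measure 119 mm over their backs; the gripper's body (75 mm by 177 mm) begins 78 mm behind the grasp point.
Start: joints at [-76.92, 11.837, 88.321, -0, 79.842, -8.623], TCP at [0.213, -0.534, 0.205] pointing down, gripper open.
Joint ranges: [-156.59, 156.59], [-49.26, 127.26], [12.9, 141.05], [-63.56, 243.56], [4.71, 150.69], [-161.64, 161.64]. Speed limits (degrees/s): [159.86, 159.86, 180, 180, 180, 180].

## Interface

Orientations are given as a 3x3 rotation matrix whose columns are the frame's x, y, z axes.
In Python, from rig import arm gives the robot as it stands.
- The arm moves only by the shell command python3 -m handwheel 'ROWS'. ROWS is JSON, a list that holds one entry, the list of rows, each a list of 5 numbers: the finger opening in m, from 0 to 0.094, then the shift along the tool's x, y, z in m, then the turn about the tool's z in rad. In form: [[[grip, dx, dy, dz, turn], ...]]. A call has 1 to 5 rows; each row is the pose to reach, as a shift and turn from the pose commanded when the call began, along the tool's axes at that moment; what a row does not reach only later rows make up. A row lasts 1/10 s, in which the tool goes at most 50 mm and 8.59 degrees, less where a joint would pass 70% of its speed; a pose out of reach is approached as far as the arm can. A call with a gripper value outside its range is refused whole. The fingers move at their own pace and stop on an object; the grip force is fixed at half the most. Time passes only in rows, so rows that repeat a pose let the fingers close. It gives the time, the measured TCP pose, the force, the opening and the grip force at its end, in the units of the state.
- arm.read_state(): the state, without advancing time (a new reading comes with each control period).
- arm.capture(name): name is "scene" or "top"; returns (picture, depth): 420x560x3 uint8, red, green, blue; 420x560 float32, m along the optical axis (not along the pixel's ray), 0 where there is no reading.
- arm.camera_params(name): a dict with "mtx" (3x3 intrinsics, pixels), "distortion" ([k1, k2, p1, p2, k3] as OpenCV has them; the pictures are not rectified), "R" (3x3) and "t" (3): a world point X has camera coordinates R X + t. Camera axes: x right, y down, z forward; pixel columns grow to the right and rows downward; lengths in m; the calibration is good to about 2 mm. A picture is of the moment at which its call begins. camera_params takes no time and is no camera call.
- arm.close_job(): hands the job in; it is judged then, once.
The state is a dict: "time": time; "joint_positions": joint angles; "joint_velocities": joint speeds; "tau": joint torques, N m; "tcp_pos": TCP position; "ee_rot": TCP orientation; "force": force on the tool from outside, world axes, zero at the start; "ft_torque": the same for the moment, N m; "width": opening from 0.0 (shut) to 1.0 (fully open); "grasp_force": force on a finger pad.
Only numpy, scipy, OpenCV 4.12 (cv2) and the standard library are available. Lean on these libraries where they do the work, as an engineer would, in place of code of your own. Each camera call takes 0.05 s, during which the arm holds its last target. There are 200 camera calls.

## Task

Lay every round specimen bar that is there in the blue V cradle, one to a station and centred in it, and roll each one in the V's until its flat with the yellow strip faces straight up. When all the bars are so, lift the orange mask frame by its handle and lower it onto the cradle's two locating pins, without dropping it, until it lies flush on both end posts. Leave everything else where it is.

Things in the scene. Friction and masses are not known exactly. Their poses are not given: they have to be found in the camera images.
- bar0_center (a point): round steel bar, 32 mm diameter, 80 long, 0.2 kg; point at its centre; x = its axis (same both ways round); z = outward normal of the flat (flat up = z up). The flat, with a yellow strip, is 10 mm from the axis, 25 wide, on the middle 54 mm; the last 13 mm at each end are fully round and run in the V's. Red stripe opposite the flat. Null if absent. In a V it stays at any roll.
- bar1_center (a point): second bar, exactly like bar0 (axes, sizes and marks as there). All bars start on their V rests with the flat turned well away from up (100 to 150 degrees). Gripped across the middle and turned by tilting the gripper, a bar rolls in the V's; several bites are needed (each turns the bar some 0.1 rad less than the hand).
- bar2_center (a point): third bar, exactly like bar0 (axes, sizes and marks as there); null if absent
- rest0: fixed V rest on which bar0 starts (empty if that is absent): base 90 x 62 mm, two V saddles 10 mm thick, 56 across, 66 apart, 56 mm free between them for fingers; 46 mm high; origin at the centre of its underside, x along the bar, whose axis lies 46 mm above the bench
- rest1: fixed V rest on which bar1 starts (empty if that is absent): base 90 x 62 mm, two V saddles 10 mm thick, 56 across, 66 apart, 56 mm free between them for fingers; 46 mm high; origin at the centre of its underside, x along the bar, whose axis lies 46 mm above the bench
- rest2: fixed V rest on which bar2 starts (empty if that is absent): base 90 x 62 mm, two V saddles 10 mm thick, 56 across, 66 apart, 56 mm free between them for fingers; 46 mm high; origin at the centre of its underside, x along the bar, whose axis lies 46 mm above the bench
- station0 (a point): station 0 of the fixed V cradle (base 348 x 84 mm; stations 92 mm apart): where the centre of a laid bar belongs, 72 mm above the bench; x along the V, z up. Two V saddles 10 mm thick, 56 across, centred 33 mm either side along x, 56 mm free between them for fingers; their tops are level with the bar's axis, the base's top is 62 mm below it
- station1 (a point): station 1 of the fixed V cradle (base 348 x 84 mm; stations 92 mm apart): where the centre of a laid bar belongs, 72 mm above the bench; x along the V, z up. Two V saddles 10 mm thick, 56 across, centred 33 mm either side along x, 56 mm free between them for fingers; their tops are level with the bar's axis, the base's top is 62 mm below it
- station2 (a point): station 2 of the fixed V cradle (base 348 x 84 mm; stations 92 mm apart): where the centre of a laid bar belongs, 72 mm above the bench; x along the V, z up. Two V saddles 10 mm thick, 56 across, centred 33 mm either side along x, 56 mm free between them for fingers; their tops are level with the bar's axis, the base's top is 62 mm below it
- seat (a point): midpoint between the tops of the cradle's two end posts, where the middle of the frame's underside belongs: 90 mm above the bench, 18 mm above the axes of laid bars; x along the cradle, z up. Each post (26 x 50 mm) carries a locating pin 156 mm from here along x, 10 mm diameter, 19 mm tall, its upper 9 mm tapered
- frame_grip (a point): orange mask frame, plate 344 x 84 x 6 mm, 0.3 kg, two 15 mm holes 156 mm either side of its middle; three pads under it reach 5.5 mm down over the bars (2.5 mm clear of an upturned flat; a round side up holds the frame 3.5 mm high). Point = centre of black handle bar, 44 mm above the plate's underside; x along plate and bar (14 wide, 12 tall, 80 clear, 32 over plate), z up; half-turn symmetric
- timer: bystander: white bench timer, 62 x 66 x 21 mm, origin under its centre; leave alone. It stands beside the fixed tall microscope (0.4 m high, y from -0.2 to 0), whose eyepieces overhang towards the robot to about x = 0.55: pass in front of it, near x = 0.4, between the frame's side and the cradle's side of the bench
- objective_can: bystander: black upright can with white cap, 37 mm diameter, 64 mm tall, origin under its centre; leave alone
Things that resemble listed ones, but are neither listed nor needed, are in the scene too. What is shaped like the part that bears bar2_center but purple or turquoise is not meant.

How it is judged (in metres and radians):
On the way, in this order (a step that is already met when the one before it is completed fails the run):
1. every bar that is there lies in a cradle station with its flat up, let go ((distance between bar0_center and station0 below 0.009 m or distance between bar0_center and station1 below 0.009 m or distance between bar0_center and station2 below 0.009 m) and angle between the x axis of each of bar0_center, bar1_center, bar2_center and the x axis of seat, either way round below 0.12 rad and angle between each of bar0_center, bar1_center, bar2_center's own z axis and vertical below 0.17 rad and contact force between each of bar0, bar1, bar2 and the fingers below 0.3 N and (distance between bar1_center and station0 below 0.009 m or distance between bar1_center and station1 below 0.009 m or distance between bar1_center and station2 below 0.009 m) and (distance between bar2_center and station0 below 0.009 m or distance between bar2_center and station1 below 0.009 m or distance between bar2_center and station2 below 0.009 m)), for 0.2 s.
2. the frame lies over both pins, flush on the end posts (z of frame_grip in the frame of seat between 0.041 and 0.0465 m and horizontal distance between frame_grip and seat below 0.007 m and angle between the x axis of frame_grip and the x axis of seat, either way round below 0.05 rad and angle between frame_grip's own z axis and vertical below 0.02 rad), for 0.2 s.
At the end, for the whole second after the job is handed in: every bar present lies in a cradle station (centre within 9 mm of the station point, axis within 0.12 rad of the V) with its flat facing up within 0.17 rad; the frame is over both pins and flush on the posts (height within 2.5 mm, middle within 7 mm, level within 0.02 rad), all released and at rest (all of step 1 and all of step 2 and linear speed of each of frame, bar0, bar1, bar2 below 0.02 m/s); the robot touches nothing.
It fails at once if a bystander (timer, can) is shifted by more than 30 mm (distance of any of timer, objective_can from where it was at the start of the episode above 0.03 m).
It fails at once if the frame is dropped onto the pins (horizontal distance between frame_grip and seat below 0.02 m and z of frame_grip in the frame of seat between 0.048 and 0.075 m and linear speed of frame above 0.35 m/s).
Of bar0, bar1, bar2 only 2 to 3 are there at a start; the rules pass over those that are not, and their reading is None.
At some moment in a run one of frame may be knocked a few centimetres aside while the robot is not near it.
It also fails if it takes over 210 s, if anything falls off the work surface, if the arm or the gripper's body presses on something with over 40 N, if the wrist force passes 120 N, or if a joint passes its speed limit or range.

## Working session

There is one attempt and no reset: what is moved stays moved. The work goes in short steps, Python scripts to look and compute and a shell command to move; the robot and the scene stay as the last step left them, time stands still between calls to the robot, and variables do not carry over. Pictures are saved under pics/ and viewed, at most 14 in all, crops included, and the job is handed in when it is done.

```bash
mkdir -p pics; cat > h.py <<'E'
import numpy as np, cv2
from rig import arm
def cap(n,f=None):
    im,d=arm.capture(n)
    if f: cv2.imwrite('pics/'+f,im[:,:,::-1])
    return im,d
def P(n):
    p=arm.camera_params(n); return [np.array(p[k],float) for k in('mtx','distortion','R','t')]
def ray(n,uv,p=None):
    K,D,R,t=p or P(n)
    q=cv2.undistortPoints(np.array([[uv]],float),K,D)[0,0]
    d=R.T@np.array([q[0],q[1],1]); return -R.T@t,d   # depth scale = optical axis
def onz(n,uv,z,p=None):
    c,d=ray(n,uv,p); return c+d*(z-c[2])/d[2]
def dep(n,uv,D,p=None):
    c,d=ray(n,uv,p); u,v=map(int,np.round(uv)); w=D[v-2:v+3,u-2:u+3]; w=w[w>0]
    return c+d*np.median(w)
def proj(n,X,p=None):
    K,D,R,t=p or P(n)
    return cv2.projectPoints(np.atleast_2d(np.array(X,float)),cv2.Rodrigues(R)[0],t,K,D)[0][:,0]
def totool(dx,dy,dz,s=None):
    s=s or arm.read_state(); return np.array(s['ee_rot']).T@np.array([dx,dy,dz])
E
python3 - <<'E'
from h import *
np.set_printoptions(precision=4,suppress=True)
for n in('scene','top'):
    im,d=cap(n,n+'0.png'); np.save(n+'0.npy',d); p=P(n); np.save(n+'0p.npy',np.array(p,dtype=object),allow_pickle=True); print(n,p, (d>0).mean())
s=arm.read_state();print(s)
E
```

```text
scene [array([[384.2803,   0.    , 275.7248],
       [  0.    , 384.2803, 208.6831],
       [  0.    ,   0.    ,   1.    ]]), array([0.0156, 0.    , 0.    , 0.    , 0.    ]), array([[-0.7501, -0.6614,  0.004 ],
       [-0.5024,  0.5659, -0.6537],
       [ 0.4301, -0.4923, -0.7567]]), array([0.4803, 0.3506, 0.7713])] 0.995765306122449
top [array([[434.7867,   0.    , 280.7524],
       [  0.    , 434.7867, 208.0383],
       [  0.    ,   0.    ,   1.    ]]), array([0.0221, 0.    , 0.    , 0.    , 0.    ]), array([[-0.0149, -0.9999,  0.0004],
       [-0.9941,  0.0147, -0.1072],
       [ 0.1071, -0.002 , -0.9942]]), array([0.0292, 0.5949, 1.456 ])] 0.9958503401360544
{'time': 0.1, 'joint_positions': array([-76.9199,  11.8815,  88.3988,   0.0013,  79.8423,  -8.6248]), 'joint_velocities': array([ 0.1009, -0.142 , -0.1444, -0.0441, -0.066 ,  0.0231]), 'tau': array([ -0.0005, -37.1863, -28.2294,   0.0701,   0.0312,  -0.0001]), 'tcp_pos': array([ 0.2125, -0.5335,  0.2044]), 'ee_rot': array([[ 0.9291,  0.3698, -0.0005],
       [ 0.3698, -0.9291,  0.0021],
       [ 0.0003, -0.0021, -1.    ]]), 'force': array([ 0.122 , -0.0863,  0.2608]), 'ft_torque': array([-0.0235,  0.0292, -0.0176]), 'grasp_force': 0.0, 'width': 1.0009666197731288}
```

View pics/scene0.png

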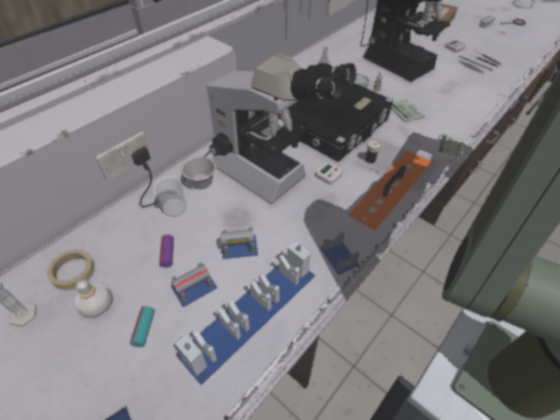

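View pics/top0.png

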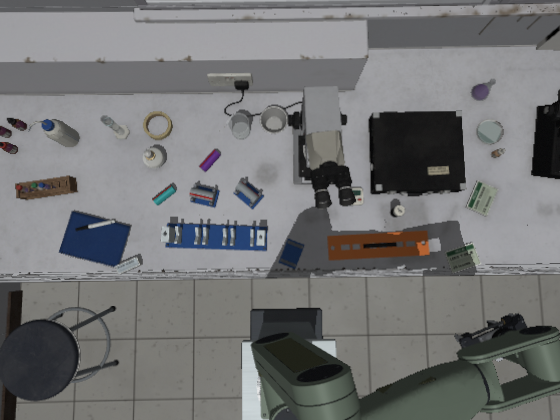

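```bash
python3 - <<'E'
import cv2,numpy as np
t=cv2.imread('pics/top0.png');s=cv2.imread('pics/scene0.png')
a=cv2.resize(t[170:275,145:315],None,fx=4.7,fy=4.7,interpolation=cv2.INTER_CUBIC)
cv2.imwrite('pics/c1.png',a)
b=cv2.resize(s[220:385,155:365],None,fx=3.6,fy=3.6,interpolation=cv2.INTER_CUBIC)
cv2.imwrite('pics/c2.png',b);print(a.shape,b.shape)
E
```

```text
(494, 799, 3) (594, 756, 3)
```

View pics/c1.png

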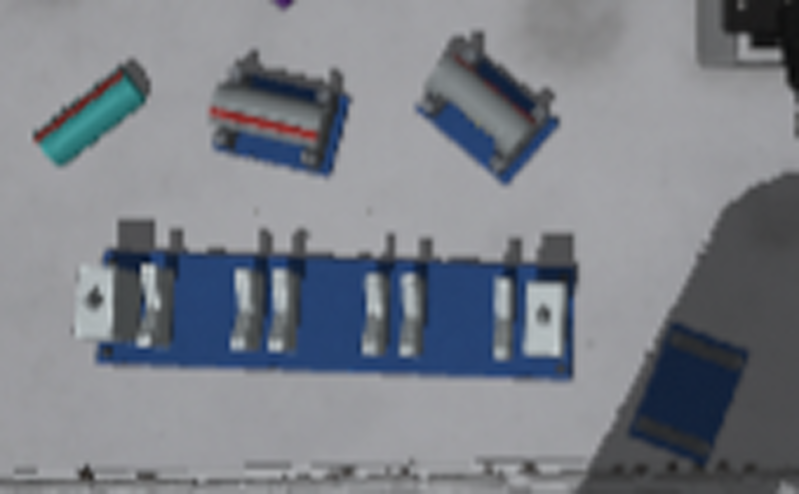

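View pics/c2.png

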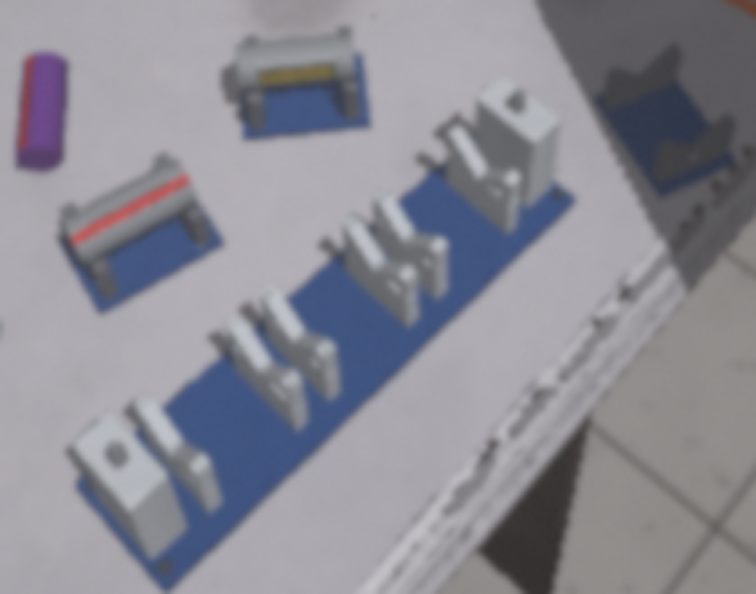

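```bash
cat > m.py <<'E'
from h import *
np.set_printoptions(precision=4,suppress=True)
def cloud(n,D,p):
    v,u=np.nonzero(D>0); K,dd,R,t=p
    q=cv2.undistortPoints(np.stack([u,v],1)[:,None].astype(float),K,dd)[:,0]
    d=np.c_[q,np.ones(len(q))]*D[v,u][:,None]
    return (d-t)@R,u,v
def tri(uv1,uv2,p1,p2):
    A=[];b=[]
    c1,d1=ray('',uv1,p1);c2,d2=ray('',uv2,p2)
    s=np.linalg.lstsq(np.c_[d1,-d2],c2-c1,rcond=None)[0]
    a=c1+s[0]*d1;e=c2+s[1]*d2; return (a+e)/2,np.linalg.norm(a-e)
E
python3 - <<'E'
from m import *
ps={n:P(n) for n in('scene','top')}
Ds={n:np.load(n+'0.npy') for n in ps}
T=lambda x,y:(145+x/4.7,170+y/4.7); S=lambda x,y:(155+x/3.6,220+y/3.6)
for nm,a,b in [('pinL',T(95,297),S(118,452)),('pinR',T(543,314),S(517,100)),('timer',(358,196),(328,172)),('can',(397,209),(373,147))]:
    print(nm,tri(a,b,ps['top'],ps['scene']),dep('top',a,Ds['top'],ps['top']),dep('scene',b,Ds['scene'],ps['scene']))
for n in ps:
    X,u,v=cloud(n,Ds[n],ps[n]); np.save('cl_%s.npy'%n,X)
    print(n,'bench z',np.median(X[(abs(X[:,2])<.02)&(X[:,0]>.35)&(X[:,0]<.6)&(abs(X[:,1])<.4)][:,2]))
    for nm,c in [('A',T(270,110)),('B',T(490,95))]:
        c0=onz('top',c,0.06,ps['top'])
        m=(np.linalg.norm(X[:,:2]-c0[:2],axis=1)<.06)&(X[:,2]>.05)&(X[:,2]<.08)
        Y=X[m]; e=Y[:,:2].mean(0); r=cv2.minAreaRect(Y[:,:2].astype(np.float32)); print(nm,len(Y),'mean',Y.mean(0),'maxz',np.sort(Y[:,2])[-5:].mean(),r)
    c0=onz('top',(380,246),0.04,ps['top']); 
    m=(np.linalg.norm(X[:,:2]-c0[:2],axis=1)<.2)&(X[:,2]>.036)&(X[:,2]<.08); Y=X[m]
    if len(Y): print('handle',len(Y),Y.mean(0),np.percentile(Y,[2,98],axis=0),cv2.minAreaRect(Y[:,:2].astype(np.float32)))
    # cradle posts
    c0=onz('top',T(320,310),.09,ps['top'])
    m=(np.linalg.norm(X[:,:2]-c0[:2],axis=1)<.22)&(X[:,2]>.083)&(X[:,2]<.115); Y=X[m]
    print('posts',len(Y),np.median(Y[:,2])); 
    for sgn in(0,1):
        Z=Y[(Y[:,1]>c0[1])==sgn]; print(len(Z),cv2.minAreaRect(Z[:,:2].astype(np.float32)),Z[:,2].max())
E
```

```text
pinL (array([0.5116, 0.3974, 0.0932]), np.float64(0.0007868202814860072)) [0.512  0.3984 0.0905] [0.5074 0.3984 0.1022]
pinR (array([0.4951, 0.0875, 0.0966]), np.float64(0.0004028124215903826)) [0.4955 0.0878 0.0909] [0.4937 0.089  0.0994]
timer (array([ 0.6415, -0.2493, -0.0026]), np.float64(0.00927251924454415)) [ 0.6345 -0.2475  0.0195] [ 0.6338 -0.2271  0.0192]
can (array([ 0.5809, -0.3721,  0.054 ]), np.float64(0.006420972075765539)) [ 0.5827 -0.3678  0.0648] [ 0.5742 -0.3646  0.0617]
scene bench z 0.0007708633907061438
A 438 mean [0.6424 0.2879 0.0588] maxz 0.064262701908846 ((0.6454322934150696, 0.28616300225257874), (0.07978428900241852, 0.030435172840952873), 76.21759796142578)
B 313 mean [0.6486 0.1368 0.059 ] maxz 0.0639774518748924 ((0.6502073407173157, 0.13506537675857544), (0.0796472355723381, 0.02956683374941349), 49.066368103027344)
handle 546 [ 0.5699 -0.3334  0.056 ] [[ 0.4588 -0.3883  0.0368]
 [ 0.6559 -0.2602  0.0781]] ((0.550757110118866, -0.33030039072036743), (0.11089568585157394, 0.21037735044956207), 79.80760955810547)
posts 621 0.08953091282628327
242 ((0.49
[... 406 characters left out ...]
, 0.03835533559322357), 74.42459869384766)
B 197 mean [0.6486 0.1346 0.0588] maxz 0.06741583560979239 ((0.6488248109817505, 0.1349683701992035), (0.07971343398094177, 0.031342294067144394), 48.361080169677734)
handle 368 [ 0.5593 -0.3379  0.0602] [[ 0.4573 -0.3913  0.0382]
 [ 0.6555 -0.2618  0.0795]] ((0.5512903928756714, -0.33053040504455566), (0.1118960753083229, 0.2147982269525528), 80.10879516601562)
posts 247 0.08963649469165554
122 ((0.49323976039886475, 0.0896836593747139), (0.026229048147797585, 0.04902036488056183), 88.34069061279297) 0.10844133412124658
125 ((0.5080252289772034, 0.40030744671821594), (0.02658933959901333, 0.04908901825547218), 88.02783966064453) 0.10870969241846413
```

```bash
python3 - <<'E'
from m import *
X=np.r_[np.load('cl_scene.npy'),np.load('cl_top.npy')]
g=.005; nx,ny=120,160  # x .3-.9, y -.1-.7
H=np.full((nx,ny),np.nan)
i=((X[:,0]-.3)/g).astype(int); j=((X[:,1]+.1)/g).astype(int)
ok=(X[:,0]>=.3)&(X[:,1]>=-.1)&(i<nx)&(j<ny)&(X[:,2]<.5)
for a,b,z in zip(i[ok],j[ok],X[ok,2]): H[a,b]=z if np.isnan(H[a,b]) else max(H[a,b],z)
free=(H<.006)&(H>-.006)|np.isnan(H)
free[:, :]&=True
bad=np.isnan(H); free[cv2.blur((~bad).astype(np.float32),(7,7))<.1]=0
free=cv2.morphologyEx(free.astype(np.uint8),cv2.MORPH_OPEN,np.ones((3,3)))
d=cv2.distanceTransform(free,cv2.DIST_L2,5)*g
xx=.3+g*(np.arange(nx)+.5);yy=-.1+g*(np.arange(ny)+.5)
R=np.hypot(xx[:,None],yy[None]); d[(R>.8)|(yy[None]<.03)]=0
for k in range(6):
    a,b=np.unravel_index(d.argmax(),d.shape); print(xx[a],yy[b],d[a,b],R[a,b]); d[np.hypot(xx[:,None]-xx[a],yy[None]-yy[b])<.05]=0
# edge of bench
for y in(.1,.25,.45): 
    jj=int((y+.1)/g); print(y,[round(float(h),3) for h in H[10:32,jj]])
# frame & handle
ps=P('top');D=np.load('top0.npy')
im=cv2.imread('pics/top0.png');a=cv2.resize(im[215:275,310:490],None,fx=4.4,fy=4.4,interpolation=cv2.INTER_CUBIC);cv2.imwrite('pics/c3.png',a)
E
```

```text
0.6125 0.36750000000000005 0.028969 0.7142916071185493
0.47250000000000003 0.037500000000000006 0.026968999 0.47398575927974884
0.5575 0.4675 0.0259845 0.7275730203903935
0.4175 0.2825 0.024984498 0.504095725036426
0.5675 0.20249999999999999 0.024984498 0.6025466786897095
0.6875 0.2175 0.024984498 0.7210842530523046
0.1 [-0.8, -0.002, 0.007, 0.002, 0.002, 0.011, 0.011, 0.009, 0.006, 0.003, -0.0, 0.002, 0.001, 0.001, 0.003, 0.001, 0.002, 0.003, 0.006, 0.0, 0.011, 0.013]
0.25 [nan, -0.002, 0.003, 0.003, 0.004, 0.013, 0.008, 0.006, 0.005, 0.006, 0.002, 0.002, 0.002, 0.002, 0.002, 0.003, 0.002, 0.002, 0.002, 0.001, 0.002, 0.013]
0.45 [nan, nan, 0.001, 0.003, 0.001, 0.002, 0.01, 0.002, 0.003, -0.003, 0.006, 0.006, 0.004, 0.004, 0.005, 0.004, 0.001, 0.003, 0.001, 0.006, 0.003, 0.006]
```

View pics/c3.png

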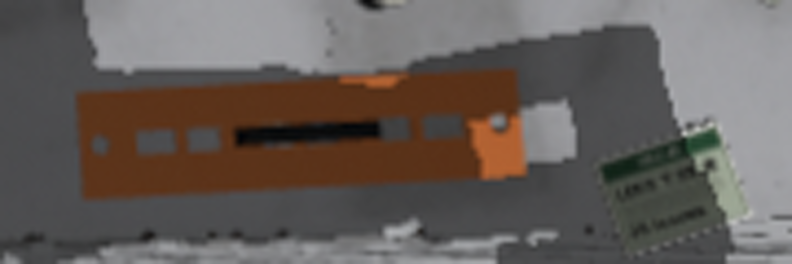

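```bash
cat > w.py <<'E'
# w.py h(deg|-) x y z [x y z ...]: successive shifts in tool axes; h=heading wanted of tool x (mod 180)
import sys; from h import *
s=arm.read_state(); R=np.array(s['ee_rot']); p=np.array(s['tcp_pos']); hd=np.degrees(np.arctan2(R[1,0],R[0,0]))
print('t %.1f'%s['time'],'tcp',p.round(4),'head %.2f'%hd,'F',np.round(s['force'],1),'w %.1fmm'%(s['width']*94),'gf %.1f'%s['grasp_force'],'j',np.round(s['joint_positions']))
a=sys.argv[1:]
if a:
    if a[0]!='-':
        h=float(a[0]); d=(h-hd+90)%180-90; print('turn %.4f'%(-np.radians(d)), 'tilt',np.round(R[:2,2],4))
    else: h=hd
    q=p
    for k in range(1,len(a),3):
        t=np.array(a[k:k+3],float)
        for H,l in ((hd,'cur'),(h,'new')):
            c,sn=np.cos(np.radians(H)),np.sin(np.radians(H)); Rz=np.array([[c,sn,0],[sn,-c,0],[0,0,-1]])
            print(t,l,'step',(Rz@(t-q)).round(4),'cum',(Rz@(t-p)).round(4))
        q=t
E
python3 w.py 75.5 .38 -.25 .25 .43 .22 .25 .6465 .2863 .16
python3 - <<'E'
from m import *
for uv,z in [((131,227),.015),((117,265),.015),((127,263),0),((145,262),0),((153,203),.02),((144,262),.0),((60,250),.0)]: print(uv,onz('top',uv,z))
im=cv2.imread('pics/top0.png')
f=lambda x,y:(310+x/4.4,215+y/4.4)
for nm,a,z in [('holeL',f(100,145),.006),('holeR',f(498,122),.006),('h1',f(236,137),.05),('h2',f(410,127),.05),('hmid',f(308,132),.05)]: print(nm,onz('top',a,z))
E
```

```text
t 0.1 tcp [ 0.2125 -0.5335  0.2044] head 21.70 F [ 0.1 -0.1  0.3] w 94.1mm gf 0.0 j [-77.  12.  88.   0.  80.  -9.]
turn -0.9389 tilt [-0.0005  0.0021]
[ 0.38 -0.25  0.25] cur step [ 0.2605 -0.2014 -0.0456] cum [ 0.2605 -0.2014 -0.0456]
[ 0.38 -0.25  0.25] new step [ 0.3164  0.0912 -0.0456] cum [ 0.3164  0.0912 -0.0456]
[0.43 0.22 0.25] cur step [ 0.2203 -0.4182  0.    ] cum [ 0.4808 -0.6196 -0.0456]
[0.43 0.22 0.25] new step [ 0.4675 -0.0693  0.    ] cum [ 0.784   0.022  -0.0456]
[0.6465 0.2863 0.16  ] cur step [0.2257 0.0185 0.09  ] cum [ 0.7064 -0.6012  0.0444]
[0.6465 0.2863 0.16  ] new step [0.1184 0.193  0.09  ] cum [0.9024 0.215  0.0444]
(131, 227) [0.5392 0.5357 0.015 ]
(117, 265) [0.4105 0.5801 0.015 ]
(127, 263) [0.4165 0.5517 0.    ]
(145, 262) [0.4188 0.4902 0.    ]
(153, 203) [0.6205 0.4604 0.02  ]
(144, 262) [0.4189 0.4936 0.    ]
(60, 250) [0.4648 0.7817 0.    ]
holeL [ 0.457  -0.1568  0.006 ]
holeR [ 0.4706 -0.4685  0.006 ]
h1 [ 0.461 -0.255  0.05 ]
h2 [ 0.4667 -0.3873  0.05  ]
hmid [ 0.464  -0.3098  0.05  ]
```

```bash
for i in 1 2 3; do python3 -m handwheel '[[[0.094,0.030,-0.0387,-0.003,0],[0.094,0.060,-0.0774,-0.006,0],[0.094,0.090,-0.1161,-0.009,0],[0.094,0.120,-0.1548,-0.012,0],[0.094,0.150,-0.1935,-0.015,0]]]'; done; python3 w.py 75.5 .6465 .2863 .16
```

```text
time: 0.6
tcp_pos: [0.2804, -0.2968, 0.22]
ee_rot: [[0.929, 0.369, -0.0], [0.369, -0.929, 0.001], [0.0, -0.001, -1.0]]
force: [0.9, 0.0, 0.2]
width: 0.999
grasp_force: 0.0
time: 1.1
tcp_pos: [0.3481, -0.0618, 0.2354]
ee_rot: [[0.929, 0.369, 0.001], [0.369, -0.929, -0.0], [0.0, 0.0, -1.0]]
force: [1.1, -0.5, 0.5]
width: 0.996
grasp_force: 0.0
time: 1.6
tcp_pos: [0.4158, 0.1737, 0.2503]
ee_rot: [[0.929, 0.371, -0.0], [0.371, -0.929, -0.0], [-0.0, 0.0, -1.0]]
force: [-0.8, -0.6, 0.5]
width: 1.001
grasp_force: 0.0
t 1.6 tcp [0.4158 0.1737 0.2503] head 21.75 F [-0.8 -0.6  0.5] w 94.0mm gf 0.0 j [ 12.  -6. 101.  -0.  84.  80.]
turn -0.9381 tilt [-0.     -0.0003]
[0.6465 0.2863 0.16  ] cur step [ 0.256  -0.0191  0.0903] cum [ 0.256  -0.0191  0.0903]
[0.6465 0.2863 0.16  ] new step [0.1668 0.1951 0.0903] cum [0.1668 0.1951 0.0903]
```

```bash
python3 -m handwheel '[[[0.07,0.042,-0.003,0.01,-0.14],[0.07,0.084,-0.006,0.02,-0.28],[0.07,0.126,-0.009,0.03,-0.42],[0.07,0.168,-0.012,0.04,-0.56],[0.07,0.21,-0.016,0.05,-0.7]]]' >/dev/null; python3 w.py 75.5 .6465 .2863 .14 .6465 .2863 .035
```

```text
t 2.1 tcp [0.6062 0.2647 0.199 ] head 62.15 F [-0.4  0.3  0.5] w 69.8mm gf 0.0 j [16. 23. 75. -0. 82. 44.]
turn -0.2330 tilt [-0.0013 -0.0005]
[0.6465 0.2863 0.14  ] cur step [0.0379 0.0255 0.059 ] cum [0.0379 0.0255 0.059 ]
[0.6465 0.2863 0.14  ] new step [0.031  0.0336 0.059 ] cum [0.031  0.0336 0.059 ]
[0.6465 0.2863 0.035 ] cur step [0.    0.    0.105] cum [0.0379 0.0255 0.164 ]
[0.6465 0.2863 0.035 ] new step [0.    0.    0.105] cum [0.031  0.0336 0.164 ]
```

```bash
python3 -m handwheel '[[[0.07,0.019,0.013,0.03,-0.12],[0.07,0.038,0.0255,0.059,-0.233],[0.07,0.038,0.0255,0.059,-0.233]]]' >/dev/null; python3 w.py 75.5 .6465 .2863 .027; python3 -c "
from h import *
cap('scene','s1.png'); i=cv2.imread('pics/s1.png')[200:400,100:380]; cv2.imwrite('pics/s1c.png',cv2.resize(i,None,fx=2.8,fy=2.8,interpolation=cv2.INTER_CUBIC))"
```

```text
t 2.4 tcp [0.6429 0.2849 0.1329] head 75.21 F [-0.2 -0.7 -0.5] w 70.0mm gf 0.0 j [17. 31. 71.  0. 78. 32.]
turn -0.0051 tilt [-0.0121 -0.0036]
[0.6465 0.2863 0.027 ] cur step [0.0022 0.0031 0.1059] cum [0.0022 0.0031 0.1059]
[0.6465 0.2863 0.027 ] new step [0.0022 0.0031 0.1059] cum [0.0022 0.0031 0.1059]
```

View pics/s1c.png

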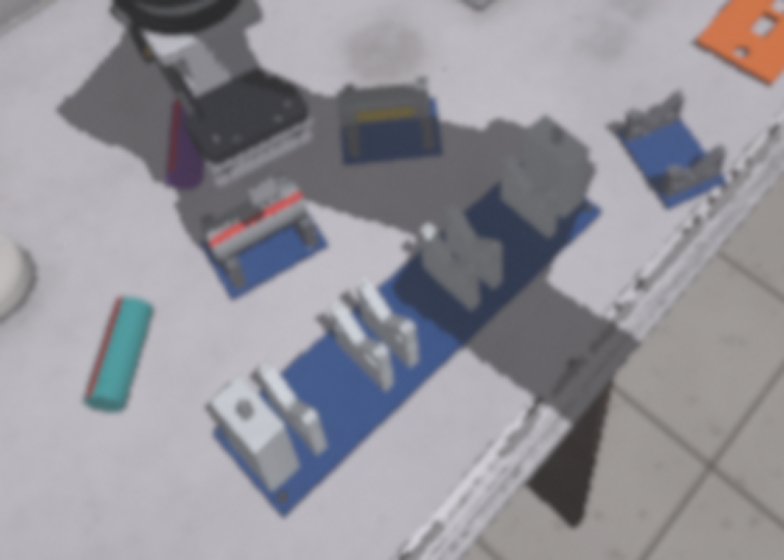

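```bash
python3 -m handwheel '[[[0.07,0,0,0.04,0],[0.07,0,0,0.06,0],[0.07,0,0,0.06,0],[0.07,0,0,0.06,0]]]' >/dev/null; python3 w.py 75.5 .6465 .2863 .027
```

```text
t 2.9 tcp [0.646  0.2854 0.0836] head 75.10 F [ 0.5  0.  -0.2] w 69.9mm gf 0.0 j [17. 33. 74. -0. 73. 32.]
turn -0.0070 tilt [0.002  0.0006]
[0.6465 0.2863 0.027 ] cur step [0.001  0.0002 0.0566] cum [0.001  0.0002 0.0566]
[0.6465 0.2863 0.027 ] new step [0.0009 0.0002 0.0566] cum [0.0009 0.0002 0.0566]
```

```bash
python3 -m handwheel '[[[0.07,0.001,0,0.03,0],[0.07,0.001,0,0.054,0],[0.07,0.001,0,0.056,0],[0.07,0.001,0,0.056,0]]]' >/dev/null; python3 w.py -;python3 -m handwheel '[[[0.024,0,0,0,0],[0.024,0,0,0,0],[0.024,0,0,0,0],[0.024,0,0,0,0],[0.024,0,0,0,0]]]' >/dev/null; python3 w.py -
```

```text
t 3.2 tcp [0.6468 0.2867 0.0275] head 75.14 F [ 0.6 -0.3 -0.7] w 69.9mm gf 0.0 j [17. 37. 75.  0. 68. 32.]
t 3.8 tcp [0.6461 0.2865 0.0258] head 75.16 F [ 0.9 -0.8 -0.1] w 33.4mm gf 2.1 j [17. 37. 75. -0. 68. 32.]
```

```bash
python3 -m handwheel '[[[0.07,0,0,0,0],[0.07,0,0,-0.008,0],[0.07,0,0,-0.008,0],[0.026,0,0,-0.008,0],[0.026,0,0,-0.008,0]]]' >/dev/null; python3 -m handwheel '[[[0.026,0,0,0,0],[0.026,0,0,0,0],[0.026,0,0,0,0],[0.026,0,0,0,0]]]' >/dev/null; python3 w.py -; python3 -m handwheel '[[[0.026,0,0,-0.02,0],[0.026,0,0,-0.05,0],[0.026,0,0,-0.09,0],[0.026,0,0,-0.1,0]]]' >/dev/null; python3 w.py 90 .57 .465 .13; 
```

```text
t 4.7 tcp [0.6467 0.2863 0.0336] head 75.16 F [ 1.7 -0.2 -0.7] w 31.3mm gf 30.0 j [17. 37. 75. -0. 68. 32.]
t 5.0 tcp [0.6484 0.2876 0.1386] head 75.17 F [ 0.8  0.3 -0.2] w 31.0mm gf 30.0 j [17. 31. 71.  0. 78. 32.]
turn -0.2588 tilt [0.0071 0.0028]
[0.57  0.465 0.13 ] cur step [ 0.1514 -0.1211  0.0086] cum [ 0.1514 -0.1211  0.0086]
[0.57  0.465 0.13 ] new step [ 0.1774 -0.0784  0.0086] cum [ 0.1774 -0.0784  0.0086]
```

```bash
python3 -m handwheel '[[[0.026,0.04,-0.03,0,-0.065],[0.026,0.08,-0.06,0,-0.13],[0.026,0.12,-0.095,0,-0.2],[0.026,0.151,-0.121,0,-0.259],[0.026,0.151,-0.121,0,-0.259]]]' >/dev/null; python3 -m handwheel '[[[0.026,0,0,0,0],[0.026,0,0,0,0]]]'>/dev/null; python3 w.py 90 .57 .465 .006; python3 -c "
from h import *
cap('scene','s2.png'); i=cv2.imread('pics/s2.png')[190:400,60:340]; cv2.imwrite('pics/s2c.png',cv2.resize(i,None,fx=2.8,fy=2.8,interpolation=cv2.INTER_CUBIC))"
```

```text
t 5.8 tcp [0.5674 0.4622 0.132 ] head 89.95 F [ 1.1 -0.7 -1.9] w 31.1mm gf 30.0 j [32. 34. 67. -0. 79. 32.]
turn -0.0009 tilt [-0.0018 -0.0017]
[0.57  0.465 0.006] cur step [0.0028 0.0026 0.126 ] cum [0.0028 0.0026 0.126 ]
[0.57  0.465 0.006] new step [0.0028 0.0026 0.126 ] cum [0.0028 0.0026 0.126 ]
```

View pics/s2c.png

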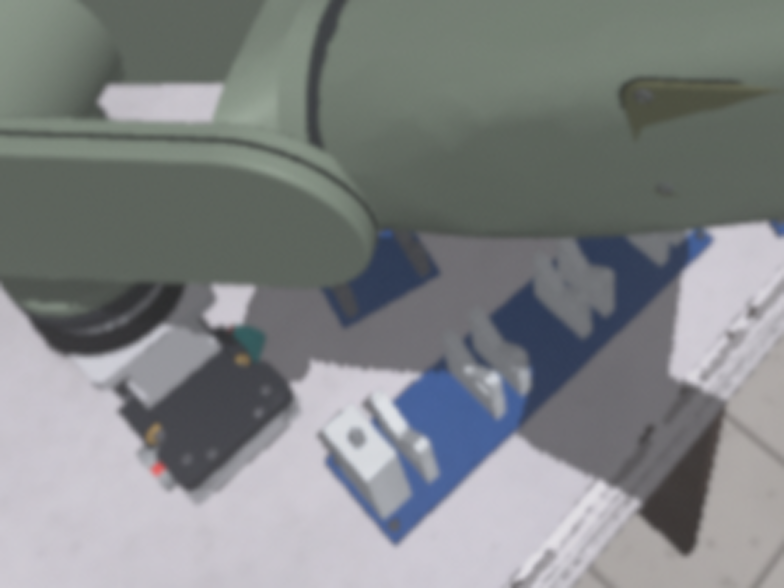

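```bash
python3 -m handwheel '[[[0.026,0.003,0.002,0.05,0],[0.026,0.003,0.002,0.10,0],[0.026,0.003,0.002,0.12,0],[0.026,0.003,0.002,0.124,0],[0.026,0.003,0.002,0.127,0]]]' >/dev/null; python3 -m handwheel '[[[0.026,0,0,0,0]]]'>/dev/null; python3 w.py -
```

```text
t 6.4 tcp [0.5715 0.4665 0.0084] head 89.93 F [ 0.9 -0.1 -1. ] w 31.2mm gf 30.0 j [33. 42. 70.  0. 68. 33.]
```

```bash
python3 -m handwheel '[[[0.026,0,0,0.002,0],[0.026,0,0,0.002,0]]]'>/dev/null; python3 w.py -; python3 -m handwheel '[[[0.026,0,0,0.002,0],[0.026,0,0,0.002,0]]]'>/dev/null; python3 w.py -
```

```text
t 6.6 tcp [0.5707 0.467  0.0063] head 89.99 F [ 0.4 -0.2 -1.4] w 31.5mm gf 30.0 j [33. 42. 70.  0. 68. 33.]
t 6.8 tcp [0.5702 0.4669 0.0034] head 90.01 F [ 0.8 -0.9  0.1] w 31.1mm gf 30.0 j [33. 42. 70. -0. 68. 33.]
```

```bash
python3 -m handwheel '[[[0.045,0,0,0,0],[0.045,0,0,0,0],[0.045,0,0,-0.03,0],[0.045,0,0,-0.07,0],[0.06,0,0,-0.1,0]]]'>/dev/null; python3 -m handwheel '[[[0.06,0,0,0,0.14],[0.06,0,0,0,0.28],[0.06,0,0,0,0.42],[0.06,0,0,0,0.56],[0.06,0,0,0,0.7]]]'>/dev/null;python3 -m handwheel '[[[0.06,0,0,0,0.14],[0.06,0,0,0,0.28],[0.06,0,0,0,0.42],[0.06,0,0,0,0.56],[0.06,0,0,0,0.7]]]'>/dev/null;python3 -m handwheel '[[[0.06,0,0,0,0.14],[0.06,0,0,0,0.17],[0.06,0,0,0,0.17]]]'>/dev/null; python3 w.py 0 .576 .467 .05; python3 - <<'E'
from m import *
im,D=cap('top','t3.png');X,u,v=cloud('top',D,P('top'))
m=(abs(X[:,0]-.57)<.05)&(abs(X[:,1]-.467)<.06)&(X[:,2]>.012)&(X[:,2]<.045);print(m.sum(), X[m].mean(0) if m.sum() else 0, cv2.minAreaRect(X[m][:,:2].astype(np.float32)))
im,D=cap('scene','s3.png');X,u,v=cloud('scene',D,P('scene'))
m=(abs(X[:,0]-.57)<.05)&(abs(X[:,1]-.467)<.06)&(X[:,2]>.012)&(X[:,2]<.045);print(m.sum(), X[m].mean(0) if m.sum() else 0, cv2.minAreaRect(X[m][:,:2].astype(np.float32)))
a=proj('scene',[.57,.467,.03])[0].astype(int); b=proj('top',[.57,.467,.03])[0].astype(int); print(a,b)
c=lambda f,q:cv2.resize(cv2.imread('pics/'+f)[max(q[1]-40,0):q[1]+40,max(q[0]-50,0):q[0]+50],(400,320),interpolation=cv2.INTER_CUBIC)
cv2.imwrite('pics/c4.png',np.hstack([c('s3.png',a),c('t3.png',b)]))
E
```

```text
t 8.6 tcp [0.5696 0.4664 0.1024] head 0.16 F [-0.1  0.7 -0.4] w 60.2mm gf 0.0 j [ 33.  36.  67.   0.  77. 122.]
turn 0.0028 tilt [-0.0001 -0.    ]
[0.576 0.467 0.05 ] cur step [ 0.0064 -0.0006  0.0524] cum [ 0.0064 -0.0006  0.0524]
[0.576 0.467 0.05 ] new step [ 0.0064 -0.0006  0.0524] cum [ 0.0064 -0.0006  0.0524]
38 [0.5671 0.4423 0.0252] ((0.5722189545631409, 0.4539481997489929), (0.10430368036031723, 0.03409627452492714), 71.83202362060547)
774 [0.566  0.4659 0.0271] ((0.5788178443908691, 0.4490204453468323), (0.1108550876379013, 0.08465462923049927), 69.87362670898438)
[146 364] [149 217]
```

View pics/c4.png

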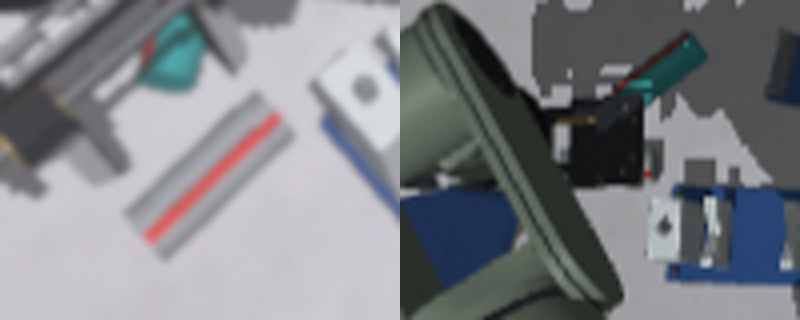

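```bash
python3 -m handwheel '[[[0.06,0.006,0,0.04,0],[0.06,0.006,0,0.064,0],[0.06,0.006,0,0.067,0],[0.06,0.006,0,0.067,0]]]'>/dev/null; python3 w.py -;python3 -m handwheel '[[[0.06,0,0,0.004,0],[0.06,0,0,0.004,0]]]'>/dev/null; python3 w.py -; python3 -m handwheel '[[[0.06,0,0,0.004,0],[0.06,0,0,0.004,0]]]'>/dev/null; python3 w.py -
```

```text
t 9.1 tcp [0.5752 0.4661 0.0347] head 0.10 F [0.5 0.2 0.5] w 60.0mm gf 0.0 j [ 32.  40.  69.  -0.  71. 122.]
t 9.3 tcp [0.5761 0.467  0.0324] head 0.07 F [0.7 0.3 0.4] w 60.0mm gf 0.0 j [ 32.  41.  69.   0.  71. 122.]
t 9.5 tcp [0.5787 0.4671 0.032 ] head 0.06 F [-0.4 -2.8  9.5] w 60.3mm gf 4.6 j [ 32.  41.  69.  -0.  70. 122.]
```

```bash
python3 -m handwheel '[[[0.06,-0.005,0,0.001,0],[0.06,-0.011,0,0.001,0],[0.06,-0.017,0,0.001,0],[0.06,-0.021,0,0.001,0],[0.06,-0.021,0,0.001,0]]]'>/dev/null; python3 w.py -; python3 -m handwheel '[[[0.06,0,0,0,0],[0.06,0,0,-0.03,0],[0.06,0,0,-0.06,0],[0.06,0,0,-0.06,0]]]'>/dev/null; python3 w.py -; python3 - <<'E'
from h import *
cap('scene','s4.png')
a=proj('scene',[.56,.467,.016])[0].astype(int); print(a)
cv2.imwrite('pics/c5.png',cv2.resize(cv2.imread('pics/s4.png')[a[1]-40:a[1]+40,a[0]-50:a[0]+50],None,fx=6,fy=6,interpolation=cv2.INTER_CUBIC))
E
```

```text
t 10.0 tcp [0.5577 0.4669 0.0319] head 0.08 F [-0.5 -3.4 11.6] w 60.0mm gf 6.0 j [ 33.  39.  72.  -0.  69. 123.]
t 10.4 tcp [0.5584 0.4688 0.0933] head 0.06 F [ 0.7 -0.   0.7] w 60.0mm gf 0.0 j [ 33.  35.  70.  -0.  74. 123.]
[151 370]
```

View pics/c5.png

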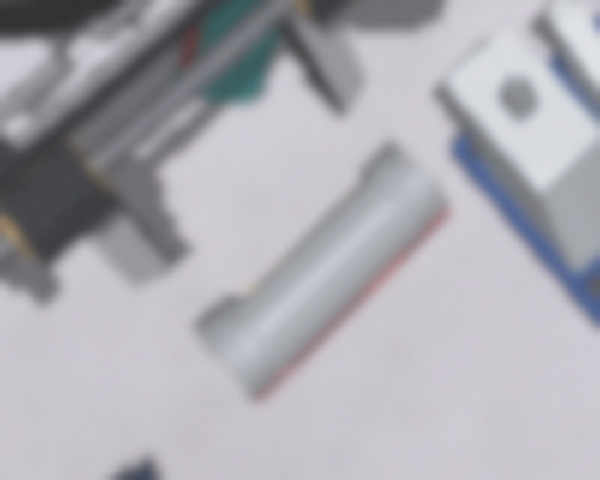

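```bash
cat > roll.py <<'E'
# bar centre from scene depth: fit cylinder top; args x y guess
import sys; from m import *
x,y=map(float,sys.argv[1:3])
im,D=cap('scene',None if len(sys.argv)<4 else sys.argv[3]); X,u,v=cloud('scene',D,P('scene'))
c=X[:,:2]-[x,y]; z0=float(sys.argv[4]) if len(sys.argv)>4 else 0.016
m=(abs(c[:,0])<.03)&(abs(c[:,1])<.05)&(X[:,2]>z0-.006)&(X[:,2]<z0+.019)
Y=X[m]
hsv=cv2.cvtColor(im,cv2.COLOR_RGB2HSV)[v[m],u[m]].astype(int)
from scipy.optimize import least_squares
def f(q):
    a=np.array([np.sin(q[2]),np.cos(q[2])]) ; n=np.array([a[1],-a[0]])
    r=np.hypot((Y[:,:2]-[q[0],y])@n,Y[:,2]-q[1])
    return np.clip(r-.016,-.01,.01)
s=least_squares(f,[x,z0,0],loss='soft_l1',f_scale=.001); q=s.x
ax=np.array([np.sin(q[2]),np.cos(q[2])]); along=(Y[:,:2]-[q[0],y])@ax
r=abs(f(q))<.004
lo,hi=np.percentile(along[r],[1,99])
cc=np.array([q[0],y])+ax*(lo+hi)/2
print('bar centre',cc.round(4),'z %.4f'%q[1],'heading %.1f'%(90-np.degrees(q[2])),'len %.3f'%(hi-lo),len(Y))
red=((hsv[:,0]<10)|(hsv[:,0]>170))&(hsv[:,1]>90); yel=(abs(hsv[:,0]-26)<9)&(hsv[:,1]>70)
n=np.array([ax[1],-ax[0]])
for nm,k in(('red',red),('yellow',yel)):
    if k.sum()>3:
        e=(Y[k][:,:2]-[q[0],y])@n; z=Y[k][:,2]-q[1]; print(nm,k.sum(),'deg from up (+ = +x): %.1f'%np.degrees(np.arctan2(np.median(e),np.median(z))),np.std(e))
E
python3 roll.py .56 .467; python3 - <<'E'
from h import *
print(onz('scene',(154.8,374.7),.016))
E
```

```text
bar centre [0.5461 0.4669] z 0.0156 heading 90.4 len 0.078 650
[0.54814015 0.46704269 0.016     ]
```

```bash
python3 -m handwheel '[[[0.06,-0.008,-0.0,0.035,0],[0.06,-0.008,0,0.058,0],[0.06,-0.008,0,0.058,0],[0.06,-0.008,0,0.062,0],[0.06,-0.008,0,0.064,0]]]'>/dev/null; python3 w.py -; python3 -m handwheel '[[[0.06,-0.004,0,0.001,0],[0.06,-0.008,0,0.001,0],[0.06,-0.012,0,0.001,0],[0.06,-0.016,0,0.001,0],[0.06,-0.018,0,0.001,0]]]'>/dev/null; python3 w.py -; python3 -m handwheel '[[[0.06,0,0,0,0],[0.06,0,0,0,0],[0.06,0,0,0,0]]]'>/dev/null;  python3 w.py -;python3 roll.py .538 .467; python3 -m handwheel '[[[0.06,0,0,-0.004,0],[0.06,0,0,-0.01,0],[0.06,0,0,-0.03,0],[0.06,0,0,-0.03,0]]]'>/dev/null; python3 roll.py .538 .467;  python3 w.py -
```

```text
t 11.0 tcp [0.5539 0.4666 0.0289] head 0.06 F [ 5.6 -6.1 22.7] w 60.2mm gf 11.5 j [ 33.  38.  73.  -0.  68. 124.]
t 11.5 tcp [0.537  0.4664 0.0314] head 0.05 F [ 1.9 -9.7 32. ] w 60.6mm gf 16.1 j [ 34.  37.  75.  -0.  67. 124.]
t 11.8 tcp [0.5365 0.4664 0.0315] head 0.05 F [ 0.4 -9.3 33.2] w 59.9mm gf 16.3 j [ 34.  37.  75.  -0.  67. 124.]
bar centre [0.5278 0.4666] z 0.0127 heading 91.0 len 0.077 683
yellow 248 deg from up (+ = +x): 10.4 0.005256855595574799
bar centre [0.525  0.4663] z 0.0132 heading 90.8 len 0.077 721
yellow 269 deg from up (+ = +x): -6.0 0.005107402715222445
t 12.3 tcp [0.5285 0.4664 0.0509] head 0.05 F [-0.  -0.6  0.4] w 60.1mm gf 0.0 j [ 34.  35.  75.   0.  70. 124.]
```

```bash
python3 -m handwheel '[[[0,-0.002,0,0,0],[0,-0.002,0,0,0],[0,-0.002,0,0,0],[0,-0.002,0,0.01,0],[0,-0.002,0,0.02,0]]]'>/dev/null; python3 -m handwheel '[[[0,0,0,0.004,0],[0,0,0,0.006,0],[0,0,0,0.008,0],[0,0,0,0.009,0],[0,0,0,0.009,0]]]'>/dev/null; python3 w.py -; python3 -m handwheel '[[[0,0,0,-0.003,0],[0,0,0,-0.006,0],[0,0,0,-0.01,0],[0,0,0,-0.03,0],[0,0,0,-0.05,0]]]'>/dev/null; python3 w.py -; python3 roll.py .5265 .467 s6.png; python3 roll.py .5265 .467
```

```text
t 13.3 tcp [0.5287 0.468  0.0262] head 0.05 F [-1.9 -1.3 13.2] w 0.6mm gf 6.4 j [ 34.  37.  76.   0.  67. 124.]
t 13.8 tcp [0.5254 0.4655 0.071 ] head 0.04 F [ 1.   0.6 -0.1] w 0.1mm gf 0.0 j [ 34.  34.  75.  -0.  72. 124.]
bar centre [0.5273 0.4664] z 0.0132 heading 90.8 len 0.078 715
yellow 249 deg from up (+ = +x): 1.0 0.00518829011892963
bar centre [0.5273 0.4666] z 0.0132 heading 90.6 len 0.078 751
yellow 264 deg from up (+ = +x): 3.4 0.005495449382069572
```

```bash
python3 -m handwheel '[[[0.06,0,0,-0.02,-0.14],[0.06,0,0,-0.03,-0.28],[0.06,0,0,-0.03,-0.42],[0.06,0,0,-0.03,-0.56],[0.06,0,0,-0.03,-0.7]]]'>/dev/null;python3 -m handwheel '[[[0.06,0,0,0,-0.14],[0.06,0,0,0,-0.28],[0.06,0,0,0,-0.42],[0.06,0,0,0,-0.56],[0.06,0,0,0,-0.7]]]'>/dev/null; python3 -m handwheel '[[[0.06,0,0,0,-0.14],[0.06,0,0,0,-0.18],[0.06,0,0,0,-0.18],[0.06,0,0,0,-0.18]]]'>/dev/null;python3 w.py 90.6 .5273 .4665 .005
```

```text
t 15.3 tcp [0.5261 0.466  0.1012] head 90.51 F [ 0.2 -1.2 -0.5] w 60.2mm gf 0.0 j [34. 32. 73.  0. 75. 34.]
turn -0.0015 tilt [-0.0015 -0.001 ]
[0.5273 0.4665 0.005 ] cur step [0.0005 0.0012 0.0962] cum [0.0005 0.0012 0.0962]
[0.5273 0.4665 0.005 ] new step [0.0005 0.0012 0.0962] cum [0.0005 0.0012 0.0962]
```

```bash
python3 -m handwheel '[[[0.05,0.001,0.001,0.045,0],[0.05,0.001,0.001,0.085,0],[0.05,0.001,0.001,0.096,0],[0.05,0.001,0.001,0.096,0],[0.036,0.001,0.001,0.096,0]]]'>/dev/null; python3 -m handwheel '[[[0.036,0,0,0,0],[0.036,0,0,0,0]]]'>/dev/null; python3 w.py -;python3 -m handwheel '[[[0.026,0,0,0,0],[0.026,0,0,0,0],[0.026,0,0,0,0]]]'>/dev/null; python3 w.py -;python3 -m handwheel '[[[0.026,0,0,-0.02,0],[0.026,0,0,-0.05,0],[0.026,0,0,-0.1,0],[0.026,0,0,-0.14,0],[0.026,0,0,-0.14,0]]]'>/dev/null;python3 w.py 87.3 .5061 .3357 .13 .5061 .3357 .065
```

```text
t 16.0 tcp [0.5287 0.4682 0.0083] head 90.57 F [-0.9 -0.1 -0.1] w 36.0mm gf 0.0 j [35. 38. 76.  0. 66. 34.]
t 16.3 tcp [0.5285 0.4679 0.0077] head 90.57 F [ 0.1 -0.3  3.9] w 31.4mm gf 30.0 j [35. 38. 76. -0. 66. 34.]
t 16.8 tcp [0.5317 0.4704 0.1549] head 90.58 F [1.1 0.5 0.1] w 31.2mm gf 30.0 j [35. 30. 71.  0. 79. 34.]
turn 0.0572 tilt [0.0119 0.0084]
[0.5061 0.3357 0.13  ] cur step [-0.1344 -0.0269  0.0249] cum [-0.1344 -0.0269  0.0249]
[0.5061 0.3357 0.13  ] new step [-0.1357 -0.0192  0.0249] cum [-0.1357 -0.0192  0.0249]
[0.5061 0.3357 0.065 ] cur step [0.    0.    0.065] cum [-0.1344 -0.0269  0.0899]
[0.5061 0.3357 0.065 ] new step [0.    0.    0.065] cum [-0.1357 -0.0192  0.0899]
```

```bash
python3 -m handwheel '[[[0.026,-0.045,-0.009,0,0.02],[0.026,-0.09,-0.018,0,0.04],[0.026,-0.133,-0.027,0.01,0.057],[0.026,-0.133,-0.027,0.025,0.057],[0.026,-0.133,-0.027,0.025,0.057]]]'>/dev/null; python3 -m handwheel '[[[0.026,0,0,0,0],[0.026,0,0,0,0]]]'>/dev/null;python3 w.py 87.3 .5061 .337 .064
```

```text
t 17.5 tcp [0.5026 0.3355 0.1217] head 87.38 F [ 0.2 -0.  -1.4] w 31.3mm gf 30.0 j [26. 20. 89.  0. 71. 28.]
turn 0.0013 tilt [0.001  0.0008]
[0.5061 0.337  0.064 ] cur step [0.0017 0.0034 0.0577] cum [0.0017 0.0034 0.0577]
[0.5061 0.337  0.064 ] new step [0.0017 0.0034 0.0577] cum [0.0017 0.0034 0.0577]
```

```bash
python3 -m handwheel '[[[0.026,0.002,0.003,0.02,0],[0.026,0.002,0.003,0.04,0],[0.026,0.002,0.003,0.05,0],[0.026,0.002,0.003,0.05,0],[0.026,0.002,0.003,0.05,0]]]'>/dev/null;python3 w.py 87.3 .5061 .337 .064;python3 -m handwheel '[[[0.026,0,0,0.003,0],[0.026,0,0,0.005,0],[0.026,0,0,0.005,0]]]'>/dev/null;python3 w.py 87.3 .5061 .337 .064
```

```text
t 18.0 tcp [0.5055 0.3367 0.072 ] head 87.35 F [-0.4 -0.4 -1.5] w 31.3mm gf 30.0 j [26. 23. 90.  0. 66. 28.]
turn 0.0008 tilt [0.0009 0.0005]
[0.5061 0.337  0.064 ] cur step [0.0003 0.0006 0.008 ] cum [0.0003 0.0006 0.008 ]
[0.5061 0.337  0.064 ] new step [0.0003 0.0006 0.008 ] cum [0.0003 0.0006 0.008 ]
t 18.3 tcp [0.5052 0.336  0.0667] head 87.30 F [-0.9 -0.3 -2.2] w 31.3mm gf 30.0 j [25. 24. 90. -0. 66. 28.]
turn 0.0001 tilt [0.0004 0.0002]
[0.5061 0.337  0.064 ] cur step [0.001  0.0009 0.0027] cum [0.001  0.0009 0.0027]
[0.5061 0.337  0.064 ] new step [0.001  0.0009 0.0027] cum [0.001  0.0009 0.0027]
```

```bash
python3 -m handwheel '[[[0.026,0.001,0.001,0.002,0],[0.026,0.001,0.001,0.003,0],[0.026,0.001,0.001,0.003,0]]]'>/dev/null;python3 w.py - ;python3 -m handwheel '[[[0.05,0,0,0,0],[0.05,0,0,0,0],[0.05,0,0,-0.03,0],[0.05,0,0,-0.07,0],[0.05,0,0,-0.1,0]]]'>/dev/null;python3 roll.py .5061 .3357 s7.png .072; python3 w.py 87.3 .6495 .135 .16; python3 - <<'E'
from h import *
cap('top','t7.png')
a=proj('scene',[.506,.335,.07])[0].astype(int);b=proj('top',[.506,.335,.07])[0].astype(int)
c=lambda f,q:cv2.resize(cv2.imread('pics/'+f)[max(q[1]-40,0):q[1]+40,max(q[0]-50,0):q[0]+50],(400,320),interpolation=cv2.INTER_CUBIC)
cv2.imwrite('pics/c6.png',np.hstack([c('s7.png',a),c('t7.png',b)]))
E
```

```text
t 18.6 tcp [0.5074 0.3373 0.0644] head 87.30 F [ 1.6 -0.6  2.8] w 31.4mm gf 30.0 j [25. 24. 90. -0. 65. 28.]
bar centre [0.5075 0.3367] z 0.0698 heading 86.8 len 0.078 605
yellow 120 deg from up (+ = +x): 1.6 0.005065964583479816
t 19.1 tcp [0.5093 0.3388 0.1711] head 87.32 F [1.8 0.2 2.6] w 49.8mm gf 0.0 j [26. 17. 86.  0. 76. 28.]
turn 0.0004 tilt [0.0092 0.0048]
[0.6495 0.135  0.16  ] cur step [-0.197   0.1496  0.0111] cum [-0.197   0.1496  0.0111]
[0.6495 0.135  0.16  ] new step [-0.197   0.1497  0.0111] cum [-0.197   0.1497  0.0111]
```

View pics/c6.png

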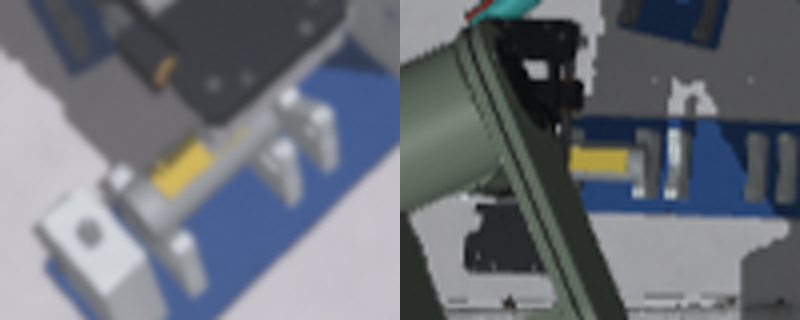

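```bash
python3 -m handwheel '[[[0.06,-0.04,0.03,0,0.13],[0.06,-0.08,0.06,0,0.26],[0.06,-0.12,0.09,0,0.39],[0.06,-0.16,0.12,0,0.53],[0.06,-0.197,0.15,0.011,0.674]]]'>/dev/null;python3 -m handwheel '[[[0.06,0,0,0,0],[0.06,0,0,0,0]]]'>/dev/null;python3 w.py 48.7 .6495 .135 .084;python3 roll.py .5061 .3357 s8.png .072; python3 - <<'E'
from h import *
a=proj('scene',[.65,.135,.046])[0].astype(int);b=proj('scene',[.506,.335,.07])[0].astype(int)
c=lambda f,q:cv2.resize(cv2.imread('pics/'+f)[max(q[1]-40,0):q[1]+40,max(q[0]-50,0):q[0]+50],(400,320),interpolation=cv2.INTER_CUBIC)
cv2.imwrite('pics/c7.png',np.hstack([c('s8.png',a),c('s8.png',b)]))
E
```

```text
t 19.9 tcp [0.6455 0.132  0.1499] head 48.60 F [-0.1 -0.1 -0.5] w 60.2mm gf 0.0 j [ 4. 25. 78.  0. 77. 45.]
turn -0.0017 tilt [-0.0046  0.0004]
[0.6495 0.135  0.084 ] cur step [0.0049 0.001  0.0659] cum [0.0049 0.001  0.0659]
[0.6495 0.135  0.084 ] new step [0.0049 0.001  0.0659] cum [0.0049 0.001  0.0659]
bar centre [0.5076 0.3364] z 0.0698 heading 87.9 len 0.079 806
yellow 219 deg from up (+ = +x): 0.8 0.005225551646947578
```

View pics/c7.png

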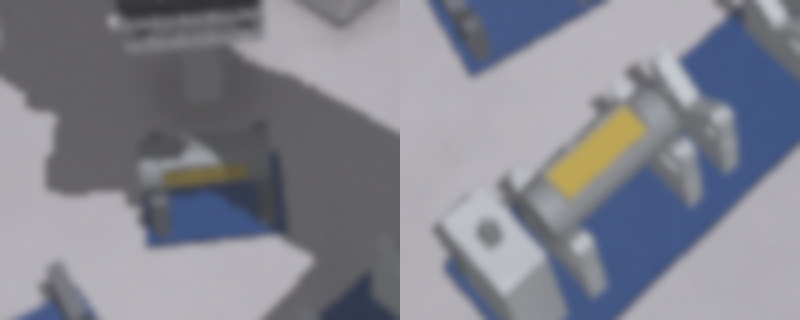

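```bash
python3 -m handwheel '[[[0.065,0.003,0,0.04,0],[0.065,0.003,0,0.066,0],[0.065,0.003,0,0.066,0],[0.065,0.003,0,0.066,0]]]'>/dev/null;python3 w.py 48.7 .6495 .135 .034; python3 roll.py .6495 .135 s9.png .046
```

```text
t 20.4 tcp [0.6476 0.1369 0.0864] head 48.83 F [ 1.4 -0.5  0.3] w 65.4mm gf 0.0 j [ 4. 28. 81.  0. 71. 46.]
turn 0.0023 tilt [-0.0013  0.0002]
[0.6495 0.135  0.034 ] cur step [-0.0002  0.0027  0.0524] cum [-0.0002  0.0027  0.0524]
[0.6495 0.135  0.034 ] new step [-0.0002  0.0027  0.0524] cum [-0.0002  0.0027  0.0524]
bar centre [0.6427 0.134 ] z 0.0473 heading 76.4 len 0.086 290
yellow 17 deg from up (+ = +x): -109.5 0.007783147107525033
```

```bash
python3 -m handwheel '[[[0.065,0,0.003,0.03,0],[0.065,0,0.003,0.053,0],[0.065,0,0.003,0.053,0],[0.065,0,0.003,0.053,0]]]'>/dev/null;python3 w.py -;python3 -m handwheel '[[[0.024,0,0,0,0],[0.024,0,0,0,0],[0.024,0,0,0,0],[0.024,0,0,0,0],[0.024,0,0,0,0]]]'>/dev/null;python3 w.py -;python3 -m handwheel '[[[0.024,0,0,0,0],[0.024,0,0,0,0]]]'>/dev/null;python3 w.py -
```

```text
t 20.8 tcp [0.6519 0.1338 0.0353] head 48.72 F [0.6 0.5 0.4] w 64.6mm gf 0.0 j [ 4. 32. 82.  0. 66. 45.]
t 21.3 tcp [0.6523 0.1325 0.0342] head 48.72 F [ 4.9 -5.5  1.8] w 28.3mm gf 3.1 j [ 4. 32. 82. -0. 65. 45.]
t 21.5 tcp [0.6527 0.1323 0.0343] head 48.68 F [ 3.5 -4.9  1.7] w 27.0mm gf 30.0 j [ 4. 32. 82. -0. 65. 45.]
```

```bash
python3 -m handwheel '[[[0.024,0,0,-0.02,0],[0.024,0,0,-0.05,0],[0.024,0,0,-0.09,0],[0.024,0,0,-0.13,0],[0.024,0,0,-0.13,0]]]'>/dev/null;python3 w.py 90 .50 .467 .14
```

```text
t 22.0 tcp [0.6545 0.1346 0.1703] head 48.71 F [ 0.8 -0.2 -1.3] w 27.2mm gf 30.0 j [ 4. 24. 77.  0. 79. 45.]
turn -0.7207 tilt [0.0109 0.0023]
[0.5   0.467 0.14 ] cur step [ 0.1478 -0.3355  0.0303] cum [ 0.1478 -0.3355  0.0303]
[0.5   0.467 0.14 ] new step [ 0.3324 -0.1545  0.0303] cum [ 0.3324 -0.1545  0.0303]
```

```bash
python3 -m handwheel '[[[0.024,0.018,-0.042,0,0],[0.024,0.037,-0.084,0,0],[0.024,0.055,-0.126,0,0],[0.024,0.074,-0.168,0,0],[0.024,0.092,-0.21,0,0]]]'>/dev/null;python3 -m handwheel '[[[0.024,0.012,-0.026,0,-0.14],[0.024,0.024,-0.052,0,-0.28],[0.024,0.036,-0.078,0,-0.42],[0.024,0.047,-0.104,0,-0.56],[0.024,0.056,-0.125,0.03,-0.7]]]'>/dev/null;python3 -m handwheel '[[[0.024,0,0,0,-0.021],[0.024,0,0,0,-0.021]]]'>/dev/null; python3 w.py 90 .50 .467 .01
```

```text
t 23.2 tcp [0.4943 0.4646 0.1297] head 90.01 F [-0.1  0.2 -2.5] w 27.1mm gf 30.0 j [36. 28. 76.  0. 76. 36.]
turn 0.0002 tilt [-0.0061 -0.0044]
[0.5   0.467 0.01 ] cur step [0.0024 0.0057 0.1197] cum [0.0024 0.0057 0.1197]
[0.5   0.467 0.01 ] new step [0.0024 0.0057 0.1197] cum [0.0024 0.0057 0.1197]
```

```bash
python3 -m handwheel '[[[0.024,0.01,0.003,0.045,0],[0.024,0.01,0.003,0.09,0],[0.024,0.01,0.003,0.115,0],[0.024,0.01,0.003,0.117,0],[0.024,0.01,0.003,0.117,0]]]'>/dev/null;python3 -m handwheel '[[[0.024,0,0,0.002,0],[0.024,0,0,0.004,0],[0.024,0,0,0.004,0]]]'>/dev/null; python3 w.py -;python3 -m handwheel '[[[0.024,0,0,0.003,0],[0.024,0,0,0.003,0]]]'>/dev/null; python3 w.py -
```

```text
t 24.0 tcp [0.501  0.4763 0.0143] head 89.98 F [-0.2  0.2 -2.2] w 27.1mm gf 30.0 j [36. 36. 78.  0. 65. 36.]
t 24.2 tcp [0.4998 0.4757 0.0095] head 90.00 F [ 0.1 -0.8 -2. ] w 27.0mm gf 30.0 j [36. 37. 78.  0. 65. 36.]
```

```bash
python3 -m handwheel '[[[0.024,0,0,0.003,0],[0.024,0,0,0.004,0],[0.024,0,0,0.004,0]]]'>/dev/null; python3 w.py -;python3 -m handwheel '[[[0.024,0,0,0.002,0],[0.024,0,0,0.002,0]]]'>/dev/null; python3 w.py -
```

```text
t 24.5 tcp [0.4997 0.4754 0.0049] head 90.00 F [ 0.   0.4 -1.7] w 26.9mm gf 30.0 j [36. 37. 78. -0. 65. 36.]
t 24.7 tcp [0.5002 0.4759 0.0041] head 90.00 F [-0.7 -0.2  0.7] w 27.0mm gf 30.0 j [36. 37. 78.  0. 65. 36.]
```

```bash
python3 -m handwheel '[[[0.045,0,0,0,0],[0.045,0,0,0,0],[0.045,0,0,-0.03,0],[0.045,0,0,-0.06,0],[0.06,0,0,-0.08,0]]]'>/dev/null; python3 -m handwheel '[[[0.06,0,0,0,0.14],[0.06,0,0,0,0.28],[0.06,0,0,0,0.42],[0.06,0,0,0,0.56],[0.06,0,0,0,0.7]]]'>/dev/null;python3 -m handwheel '[[[0.06,0,0,0,0.14],[0.06,0,0,0,0.28],[0.06,0,0,0,0.42],[0.06,0,0,0,0.56],[0.06,0,0,0,0.7]]]'>/dev/null;python3 -m handwheel '[[[0.06,0,0,0,0.14],[0.06,0,0,0,0.171],[0.06,0,0,0,0.171]]]'>/dev/null; python3 w.py 0; python3 roll.py .5 .476 s10.png;python3 roll.py .5 .476; python3 -c "
from h import *
a=proj('scene',[.5,.476,.016])[0].astype(int);print(a)
cv2.imwrite('pics/c8.png',cv2.resize(cv2.imread('pics/s10.png')[a[1]-40:a[1]+40,a[0]-50:a[0]+50],None,fx=6,fy=6,interpolation=cv2.INTER_CUBIC))"
```

```text
t 26.5 tcp [0.5002 0.4758 0.0836] head -0.00 F [-0.1  0.1  0.4] w 60.3mm gf 0.0 j [ 36.  32.  76.  -0.  72. 126.]
turn -0.0001 tilt [0.0005 0.0004]
bar centre [0.5077 0.478 ] z 0.0345 heading 90.5 len 0.073 426
yellow 63 deg from up (+ = +x): 108.7 0.0014200974746685646
bar centre [0.508  0.4774] z 0.0347 heading 90.4 len 0.073 426
yellow 63 deg from up (+ = +x): 109.0 0.0015361689029497517
[166 395]
```

View pics/c8.png

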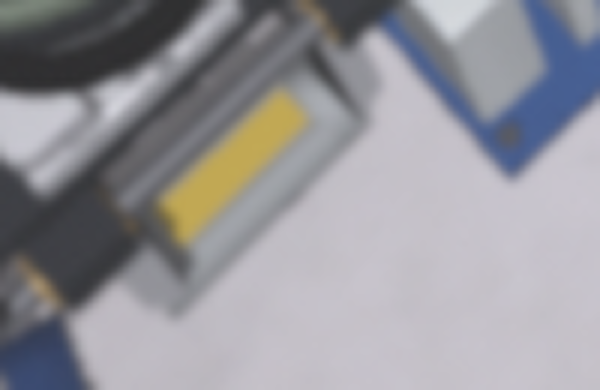

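```bash
python3 -m handwheel '[[[0.06,-0.04,0,-0.04,0],[0.06,-0.08,0,-0.08,0],[0.06,-0.09,0,-0.1,0],[0.06,-0.09,0,-0.1,0]]]'>/dev/null; python3 w.py -; python3 - <<'E'
from m import *
print(onz('scene',(156.2,386.5),.016))
im,D=cap('scene','s11.png');X,u,v=cloud('scene',D,P('scene'))
m=(abs(X[:,0]-.52)<.06)&(abs(X[:,1]-.476)<.045)&(X[:,2]>.01)&(X[:,2]<.04);Y=X[m]
for x in np.arange(.46,.58,.005):
    k=abs(Y[:,0]-x)<.0025; print(round(x,3),k.sum(),round(Y[k,2].mean(),4) if k.any() else '',end=' | ')
hsv=cv2.cvtColor(im,cv2.COLOR_RGB2HSV)[v[m],u[m]].astype(int); y=(abs(hsv[:,0]-26)<9)&(hsv[:,1]>70); print(); print(y.sum(),Y[y].mean(0),np.percentile(Y[y],[3,97],axis=0)); print(np.linalg.svd(Y[y]-Y[y].mean(0))[2][2])
E
```

```text
t 27.0 tcp [0.4102 0.4786 0.1896] head 0.18 F [0.2 0.1 0.6] w 60.2mm gf 0.0 j [ 42.  19.  82.   0.  79. 131.]
[0.5281 0.4787 0.016 ]
0.46 0  | 0.465 0  | 0.47 0  | 0.475 0  | 0.48 0  | 0.485 0  | 0.49 0  | 0.495 0  | 0.5 0  | 0.505 0  | 0.51 0  | 0.515 0  | 0.52 0  | 0.525 0  | 0.53 0  | 0.535 0  | 0.54 0  | 0.545 0  | 0.55 0  | 0.555 0  | 0.56 0  | 0.565 0  | 0.57 0  | 0.575 0  | <stdin>:7: RuntimeWarning: Mean of empty slice.
  ret = um.true_divide(
Traceback (most recent call last):
IndexError: index -1 is out of bounds for axis 0 with size 0
```

```bash
python3 -m handwheel '[[[0.06,0.01,0.05,0,0],[0.06,0.03,0.1,0,0],[0.06,0.05,0.145,0,0],[0.06,0.08,0.18,0,0],[0.06,0.08,0.18,0,0]]]'>/dev/null; python3 w.py -; cat > lk.py <<'E'
import sys
from m import *
xc,yc=map(float,sys.argv[1:3])
im,D=cap('scene',sys.argv[3]);X,u,v=cloud('scene',D,P('scene'))
m=(abs(X[:,0]-xc)<.06)&(abs(X[:,1]-yc)<.045)&(X[:,2]>.008)&(X[:,2]<.04);Y=X[m]
print([(round(x,3),int((k:=abs(Y[:,0]-x)<.0025).sum()),round(float(Y[k,2].mean()),3)) for x in np.arange(xc-.05,xc+.05,.005) if (abs(Y[:,0]-x)<.0025).any()])
hsv=cv2.cvtColor(im,cv2.COLOR_RGB2HSV)[v[m],u[m]].astype(int); y=(abs(hsv[:,0]-26)<9)&(hsv[:,1]>70)
if y.sum()>10: print('yellow',y.sum(),Y[y].mean(0),'n',np.linalg.svd(Y[y]-Y[y].mean(0))[2][2])
E
python3 lk.py .528 .476 s12.png;python3 roll.py .528 .476
```

```text
t 27.6 tcp [0.4933 0.2899 0.1817] head -0.46 F [-0.1  0.1 -0.6] w 60.2mm gf 0.0 j [ 22.  13.  90.  -0.  77. 112.]
[(np.float64(0.513), 107, 0.018), (np.float64(0.518), 192, 0.025), (np.float64(0.523), 121, 0.029), (np.float64(0.528), 114, 0.029), (np.float64(0.533), 102, 0.028), (np.float64(0.538), 89, 0.026), (np.float64(0.543), 69, 0.023)]
yellow 217 [0.5336 0.4777 0.0258] n [ 0.3266 -0.0111  0.9451]
bar centre [0.5291 0.4768] z 0.0137 heading 89.9 len 0.078 781
yellow 218 deg from up (+ = +x): 20.9 0.005121463123677418
```

```bash
python3 -m handwheel '[[[0,0.005,-0.045,0.0,0],[0,0.01,-0.09,0.0,0],[0,0.02,-0.135,0.0,0],[0,0.026,-0.17,0.02,0],[0,0.029,-0.186,0.05,0]]]'>/dev/null; python3 -m handwheel '[[[0,0,0,0.03,0],[0,0,0,0.06,0],[0,0,0,0.07,0],[0,0,0,0.07,0]]]'>/dev/null;python3 w.py 0 .522 .477 .031
```

```text
t 28.6 tcp [0.5162 0.4813 0.06  ] head 0.08 F [ 0.4 -0.8 -0.6] w 0.6mm gf 0.0 j [ 36.  35.  74.   0.  71. 126.]
turn 0.0014 tilt [-0.0052 -0.0035]
[0.522 0.477 0.031] cur step [0.0058 0.0043 0.029 ] cum [0.0058 0.0043 0.029 ]
[0.522 0.477 0.031] new step [0.0058 0.0043 0.029 ] cum [0.0058 0.0043 0.029 ]
```

```bash
python3 -m handwheel '[[[0,0.003,0.003,0.015,0],[0,0.003,0.003,0.023,0],[0,0.003,0.003,0.023,0]]]'>/dev/null; python3 w.py -;python3 -m handwheel '[[[0,0,0,0.003,0],[0,0,0,0.006,0],[0,0,0,0.009,0],[0,0,0,0.011,0],[0,0,0,0.011,0]]]'>/dev/null; python3 w.py -;python3 -m handwheel '[[[0,0,0,0.002,0],[0,0,0,0.002,0]]]'>/dev/null; python3 w.py -
```

```text
t 28.9 tcp [0.5216 0.478  0.0396] head -0.04 F [-0.7  0.   0.2] w 0.6mm gf 0.0 j [ 36.  36.  75.   0.  69. 126.]
t 29.4 tcp [0.5218 0.4787 0.0293] head -0.01 F [-0.6 -0.3  0.4] w 0.4mm gf 0.1 j [ 36.  37.  75.   0.  68. 126.]
t 29.6 tcp [0.5223 0.4788 0.029 ] head -0.00 F [-1.5 -1.3  5.7] w 0.5mm gf 2.8 j [ 36.  37.  75.  -0.  68. 126.]
```

```bash
python3 -m handwheel '[[[0,0,0,0.002,0],[0,0,0,0.004,0],[0,0,0,0.004,0]]]'>/dev/null; python3 w.py -;python3 -m handwheel '[[[0,0,0,-0.003,0],[0,0,0,-0.008,0],[0,0,0,-0.02,0],[0.06,0,0,-0.05,0],[0.06,0,0,-0.08,0]]]'>/dev/null; python3 w.py -; python3 lk.py .524 .477 s13.png;python3 roll.py .524 .477
```

```text
t 29.9 tcp [0.5232 0.4789 0.0287] head 0.01 F [-6.  -6.4 18. ] w 0.5mm gf 9.1 j [ 36.  37.  75.  -0.  68. 126.]
t 30.4 tcp [0.5212 0.4782 0.1032] head -0.01 F [0.4 0.5 0.2] w 12.9mm gf 0.0 j [ 36.  33.  73.   0.  75. 126.]
[(np.float64(0.514), 169, 0.019), (np.float64(0.519), 155, 0.027), (np.float64(0.524), 117, 0.029), (np.float64(0.529), 109, 0.029), (np.float64(0.534), 100, 0.028), (np.float64(0.539), 89, 0.026), (np.float64(0.544), 49, 0.023)]
yellow 215 [0.5332 0.4769 0.0259] n [ 0.3069 -0.013   0.9517]
bar centre [0.5288 0.4769] z 0.0137 heading 89.7 len 0.078 786
yellow 217 deg from up (+ = +x): 21.2 0.004935084855173889
```

```bash
python3 -m handwheel '[[[0.06,0.008,0.001,0.02,0],[0.06,0.008,0.001,0.05,0],[0.06,0.008,0.001,0.066,0],[0.06,0.008,0.001,0.066,0],[0.06,0.008,0.001,0.066,0]]]'>/dev/null; python3 w.py 0 .531 .477 .032
```

```text
t 30.9 tcp [0.5296 0.4775 0.0369] head 0.00 F [ 0.2 -0.3 -0.2] w 58.9mm gf 0.0 j [ 35.  37.  74.  -0.  69. 125.]
turn 0.0000 tilt [-0.0011 -0.0009]
[0.531 0.477 0.032] cur step [0.0014 0.0005 0.0049] cum [0.0014 0.0005 0.0049]
[0.531 0.477 0.032] new step [0.0014 0.0005 0.0049] cum [0.0014 0.0005 0.0049]
```

```bash
python3 -m handwheel '[[[0.06,0.001,0,0.003,0],[0.06,0.001,0,0.006,0],[0.06,0.001,0,0.008,0],[0.06,0.001,0,0.008,0]]]'>/dev/null; python3 w.py -;python3 -m handwheel '[[[0.06,-0.003,0,0,0],[0.06,-0.006,0,0,0],[0.06,-0.009,0,0,0],[0.06,-0.012,0,0,0],[0.06,-0.012,0,0,0]]]'>/dev/null; python3 w.py -; python3 -m handwheel '[[[0.06,0,0,0,0],[0.06,0,0,0,0]]]'>/dev/null;python3 w.py -;python3 roll.py .524 .477
```

```text
t 31.4 tcp [0.5328 0.4783 0.0321] head -0.01 F [-0.4 -0.7  5.1] w 59.9mm gf 2.6 j [ 35.  38.  74.  -0.  68. 125.]
t 31.9 tcp [0.5202 0.4784 0.0321] head 0.01 F [-0.5 -1.5  6.2] w 59.7mm gf 3.1 j [ 36.  37.  75.  -0.  68. 126.]
t 32.0 tcp [0.5205 0.4783 0.0321] head -0.00 F [-0.3 -1.6  5.5] w 60.4mm gf 3.1 j [ 36.  37.  75.  -0.  68. 126.]
bar centre [0.5234 0.4762] z 0.0127 heading 90.0 len 0.076 665
yellow 268 deg from up (+ = +x): 0.3 0.005174472199541872
```

```bash
python3 -m handwheel '[[[0.06,0,0,-0.003,0],[0.06,0,0,-0.008,0],[0,0.003,0.001,-0.02,0],[0,0.003,0.001,-0.02,0],[0,0.003,0.001,-0.02,0]]]'>/dev/null; python3 roll.py .524 .477;python3 -m handwheel '[[[0,0,0,0,0],[0,0,0,0.01,0],[0,0,0,0.017,0],[0,0,0,0.022,0],[0,0,0,0.025,0]]]'>/dev/null; python3 w.py -
```

```text
bar centre [0.5233 0.4764] z 0.0131 heading 89.9 len 0.079 689
yellow 252 deg from up (+ = +x): -8.6 0.005247521855923362
t 33.1 tcp [0.5237 0.4775 0.0261] head -0.01 F [-1.5 -2.4 15.7] w 0.6mm gf 8.1 j [ 35.  37.  75.  -0.  67. 125.]
```

Flat flush at 0.0261. Lift, turn back, regrip across.

```bash
python3 -m handwheel '[[[0,0,0,-0.003,0],[0,0,0,-0.006,0],[0,0,0,-0.02,0],[0.06,0,0,-0.05,0],[0.06,0,0,-0.075,0]]]'>/dev/null; python3 roll.py .524 .477; python3 -m handwheel '[[[0.06,0,0,0,-0.14],[0.06,0,0,0,-0.28],[0.06,0,0,0,-0.42],[0.06,0,0,0,-0.56],[0.06,0,0,0,-0.7]]]'>/dev/null;python3 -m handwheel '[[[0.06,0,0,0,-0.14],[0.06,0,0,0,-0.28],[0.06,0,0,0,-0.42],[0.06,0,0,0,-0.56],[0.06,0,0,0,-0.7]]]'>/dev/null; python3 -m handwheel '[[[0.06,0,0,0,-0.14],[0.06,0,0,0,-0.17],[0.06,0,0,0,-0.17],[0.06,0,0,0,-0.17]]]'>/dev/null;python3 roll.py .524 .477;python3 w.py 90 .5235 .4765 .005
```

```text
bar centre [0.5247 0.4765] z 0.0134 heading 89.2 len 0.078 786
yellow 270 deg from up (+ = +x): 1.0 0.005361724724408977
bar centre [0.5253 0.4771] z 0.0161 heading 89.7 len 0.078 90
t 35.1 tcp [0.5219 0.4766 0.0993] head 89.91 F [0.1 0.2 0.2] w 60.0mm gf 0.0 j [35. 33. 73. -0. 74. 35.]
turn -0.0016 tilt [-0.0002 -0.0001]
[0.5235 0.4765 0.005 ] cur step [-0.0001  0.0016  0.0943] cum [-0.0001  0.0016  0.0943]
[0.5235 0.4765 0.005 ] new step [-0.0001  0.0016  0.0943] cum [-0.0001  0.0016  0.0943]
```

```bash
python3 -m handwheel '[[[0.05,0,0.0015,0.045,0],[0.05,0,0.0015,0.085,0],[0.05,0,0.0015,0.095,0],[0.05,0,0.0015,0.095,0],[0.036,0,0.0015,0.095,0]]]'>/dev/null; python3 -m handwheel '[[[0.036,0,0,0,0],[0.036,0,0,0,0]]]'>/dev/null; python3 w.py -;python3 -m handwheel '[[[0.026,0,0,0,0],[0.026,0,0,0,0],[0.026,0,0,0,0]]]'>/dev/null; python3 w.py -;python3 -m handwheel '[[[0.026,0,0,-0.02,0],[0.026,0,0,-0.05,0],[0.026,0,0,-0.1,0],[0.026,0,0,-0.14,0],[0.026,0,0,-0.14,0]]]'>/dev/null;python3 w.py 87.3 .5018 .2438 .13
```

```text
t 35.9 tcp [0.5241 0.4772 0.0056] head 89.94 F [-0.5  0.3  0.8] w 36.4mm gf 0.0 j [35. 39. 75.  0. 66. 35.]
t 36.1 tcp [0.5241 0.4771 0.0053] head 89.94 F [ 1.  -0.3  2.6] w 31.4mm gf 30.0 j [35. 39. 75. -0. 66. 35.]
t 36.6 tcp [0.5274 0.4797 0.1528] head 89.95 F [ 0.8  0.3 -1.2] w 30.8mm gf 30.0 j [35. 30. 70.  0. 79. 35.]
turn 0.0462 tilt [0.0115 0.0084]
[0.5018 0.2438 0.13  ] cur step [-0.2359 -0.0254  0.0228] cum [-0.2359 -0.0254  0.0228]
[0.5018 0.2438 0.13  ] new step [-0.2368 -0.0144  0.0228] cum [-0.2368 -0.0144  0.0228]
```

```bash
python3 -m handwheel '[[[0.026,-0.047,-0.005,0,0.01],[0.026,-0.094,-0.01,0,0.02],[0.026,-0.141,-0.015,0,0.03],[0.026,-0.188,-0.02,0.0,0.046],[0.026,-0.235,-0.0255,0,0.046]]]'>/dev/null; python3 -m handwheel '[[[0.026,0,0,0.02,0],[0.026,0,0,0.02,0],[0.026,0,0,0.02,0]]]'>/dev/null;python3 w.py 87.3 .5025 .2442 .069
```

```text
t 37.5 tcp [0.4963 0.2415 0.1228] head 87.30 F [ 0.9  0.1 -1.3] w 31.0mm gf 30.0 j [17. 14. 96.  0. 70. 20.]
turn 0.0001 tilt [-0.0036 -0.0007]
[0.5025 0.2442 0.069 ] cur step [0.003  0.006  0.0538] cum [0.003  0.006  0.0538]
[0.5025 0.2442 0.069 ] new step [0.003  0.006  0.0538] cum [0.003  0.006  0.0538]
```

```bash
python3 -m handwheel '[[[0.026,0.0025,0.004,0.02,0],[0.026,0.0025,0.004,0.04,0],[0.026,0.0025,0.004,0.05,0],[0.026,0.0025,0.004,0.05,0]]]'>/dev/null;python3 w.py 87.3 .5025 .2442 .062;python3 -m handwheel '[[[0.026,0,0,0.001,0],[0.026,0,0,0.003,0],[0.026,0,0,0.003,0]]]'>/dev/null;python3 w.py 87.3 .5025 .2442 .0613
```

```text
t 37.9 tcp [0.5002 0.2444 0.0727] head 87.39 F [ 0.3  0.8 -2.7] w 31.3mm gf 30.0 j [17. 18. 97.  0. 65. 20.]
turn 0.0016 tilt [-0.0039 -0.0011]
[0.5025 0.2442 0.062 ] cur step [-0.0001  0.0023  0.0107] cum [-0.0001  0.0023  0.0107]
[0.5025 0.2442 0.062 ] new step [-0.0001  0.0023  0.0107] cum [-0.0001  0.0023  0.0107]
t 38.1 tcp [0.5024 0.2443 0.0722] head 87.32 F [-1.2 -0.3 -1.8] w 31.0mm gf 30.0 j [17. 18. 97. -0. 64. 20.]
turn 0.0003 tilt [0.0014 0.0004]
[0.5025 0.2442 0.0613] cur step [-0.0001  0.0001  0.0109] cum [-0.0001  0.0001  0.0109]
[0.5025 0.2442 0.0613] new step [-0.0001  0.0001  0.0109] cum [-0.0001  0.0001  0.0109]
```

```bash
python3 -m handwheel '[[[0.026,0,0,0.004,0],[0.026,0,0,0.007,0],[0.026,0,0,0.008,0],[0.026,0,0,0.008,0]]]'>/dev/null;python3 w.py 87.3 .5025 .2442 .0613;python3 -m handwheel '[[[0.026,0,0,0.002,0],[0.026,0,0,0.002,0]]]'>/dev/null;python3 w.py -
```

```text
t 38.5 tcp [0.5018 0.2439 0.0633] head 87.30 F [ 0.7 -0.8 -1.8] w 31.3mm gf 30.0 j [17. 19. 98.  0. 63. 20.]
turn -0.0000 tilt [-0.0002 -0.    ]
[0.5025 0.2442 0.0613] cur step [0.0003 0.0007 0.002 ] cum [0.0003 0.0007 0.002 ]
[0.5025 0.2442 0.0613] new step [0.0003 0.0007 0.002 ] cum [0.0003 0.0007 0.002 ]
t 38.8 tcp [0.5028 0.2441 0.062 ] head 87.30 F [ 1.5  0.8 -0.9] w 31.2mm gf 30.0 j [17. 19. 98. -0. 63. 20.]
```

```bash
python3 -m handwheel '[[[0.026,0,0,0.001,0],[0.026,0,0,0.001,0]]]'>/dev/null;python3 w.py -;python3 -m handwheel '[[[0.05,0,0,0,0],[0.05,0,0,0,0],[0.05,0,0,-0.03,0],[0.05,0,0,-0.07,0],[0.05,0,0,-0.11,0]]]'>/dev/null; python3 w.py 87.3 .42 .0 .2 .40 -.2 .2; python3 roll.py .5075 .3367 - .072 2>/dev/null || true
```

```text
t 39.0 tcp [0.5032 0.2442 0.0615] head 87.30 F [ 1.2 -1.1  2.4] w 31.1mm gf 30.0 j [17. 19. 98. -0. 63. 20.]
t 39.5 tcp [0.5002 0.2437 0.1703] head 87.31 F [ 1.  -0.1 -0.4] w 50.3mm gf 0.0 j [17. 12. 93.  0. 76. 20.]
turn 0.0002 tilt [-0.0039 -0.0009]
[0.42 0.   0.2 ] cur step [-0.2472 -0.0687 -0.0297] cum [-0.2472 -0.0687 -0.0297]
[0.42 0.   0.2 ] new step [-0.2473 -0.0687 -0.0297] cum [-0.2473 -0.0687 -0.0297]
[ 0.4 -0.2  0.2] cur step [-0.2007 -0.0106  0.    ] cum [-0.448  -0.0793 -0.0297]
[ 0.4 -0.2  0.2] new step [-0.2007 -0.0106  0.    ] cum [-0.448  -0.0792 -0.0297]
```

Move to in front of the microscope, then check both bars and the frame.

```bash
python3 -m handwheel '[[[0.06,-0.045,-0.012,-0.006,0],[0.06,-0.09,-0.025,-0.012,0],[0.06,-0.135,-0.038,-0.018,0],[0.06,-0.18,-0.05,-0.024,0],[0.06,-0.225,-0.064,-0.03,0]]]'>/dev/null;python3 -m handwheel '[[[0.06,0,-0.02,0,0],[0.06,0,-0.02,0,0]]]'>/dev/null;python3 w.py -; for i in 1 2; do python3 roll.py .5065 .336 s20.png .072;python3 roll.py .5025 .244 s20.png .072;done;  python3 - <<'E'
from m import *
X,u,v=cloud('top',cap('top','t20.png')[1],P('top'))
s=cv2.imread('pics/s20.png');a=cv2.resize(s[240:380,160:330],None,fx=3.5,fy=3.5,interpolation=cv2.INTER_CUBIC)
t=cv2.imread('pics/t20.png');b=cv2.resize(t[215:275,310:490],None,fx=4.4,fy=4.4,interpolation=cv2.INTER_CUBIC)
o=np.zeros((600,800,3),np.uint8); o[:330,:595]=a[100:430,:595]; o[335:335+264,:792]=b[:264]; cv2.imwrite('pics/c9.png',o)
E
```

```text
t 40.2 tcp [0.4053 0.0225 0.1998] head 87.13 F [-0.3  1.   0.7] w 60.2mm gf 0.0 j [ -9.  -9. 111.   0.  79.  -6.]
bar centre [0.5075 0.3362] z 0.0697 heading 86.9 len 0.079 806
yellow 218 deg from up (+ = +x): 1.4 0.005217807064765898
bar centre [0.5036 0.2439] z 0.0695 heading 87.3 len 0.079 687
yellow 198 deg from up (+ = +x): -8.5 0.0051246263838033565
bar centre [0.5075 0.3363] z 0.0697 heading 87.4 len 0.079 803
yellow 219 deg from up (+ = +x): 1.1 0.005196277049771197
bar centre [0.5035 0.244 ] z 0.0694 heading 87.1 len 0.079 687
yellow 199 deg from up (+ = +x): -8.7 0.0051896677728803875
```

View pics/c9.png

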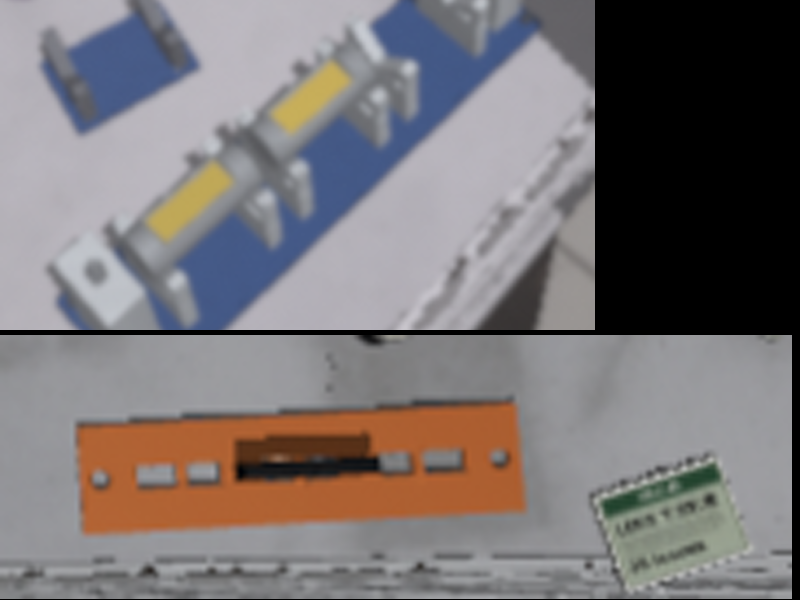

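```bash
cat > yn.py <<'E'
from m import *
Z={'A':[.5061,.3357],'B':[.5018,.2438]}; acc={k:[] for k in Z}; T={k:[] for k in Z}
for i in range(4):
    im,D=cap('scene');X,u,v=cloud('scene',D,P('scene')); hsv=cv2.cvtColor(im,cv2.COLOR_RGB2HSV)[v,u].astype(int)
    for k,c in Z.items():
        m=(abs(X[:,0]-c[0])<.025)&(abs(X[:,1]-c[1])<.04)&(X[:,2]>.07)&(X[:,2]<.095)&(abs(hsv[:,0]-26)<9)&(hsv[:,1]>70); acc[k].append(X[m])
for k,c in Z.items():
    Y=np.vstack(acc[k]); a=np.array([np.sin(np.radians(2.7)),np.cos(np.radians(2.7))]); n=np.array([a[1],-a[0]])
    e=(Y[:,:2]-c)@n; p=np.polyfit(e,Y[:,2],1); print(k,len(Y),'e mean %.4f along %.4f z %.4f'%(e.mean(),((Y[:,:2]-c)@a).mean(),Y[:,2].mean()),'tilt from slope (+ = +x) %.1f'%-np.degrees(np.arctan(p[0])),'from e %.1f'%np.degrees(np.arcsin(e.mean()/.01)))
E
python3 yn.py
```

```text
A 868 e mean 0.0017 along 0.0005 z 0.0829 tilt from slope (+ = +x) 3.9 from e 10.0
B 790 e mean -0.0001 along -0.0000 z 0.0825 tilt from slope (+ = +x) -5.3 from e -0.8
```

```bash
python3 -m handwheel '[[[0,0.045,0.012,0.0,0],[0,0.09,0.025,0.0,0],[0,0.135,0.038,0.0,0],[0,0.18,0.05,0.0,0],[0,0.226,0.087,0.03,0]]]'>/dev/null;python3 -m handwheel '[[[0,0,0,0,0],[0,0,0,0.03,0],[0,0,0,0.05,0],[0,0,0,0.05,0]]]'>/dev/null;python3 w.py 87.3 .503 .244 .088
```

```text
t 41.5 tcp [0.4922 0.233  0.1245] head 87.32 F [-0.5 -0.8 -1.3] w 0.7mm gf 0.0 j [16. 13. 97. -0. 70. 19.]
turn 0.0004 tilt [-0.0074 -0.0024]
[0.503 0.244 0.088] cur step [0.0115 0.0103 0.0365] cum [0.0115 0.0103 0.0365]
[0.503 0.244 0.088] new step [0.0115 0.0103 0.0365] cum [0.0115 0.0103 0.0365]
```

```bash
python3 -m handwheel '[[[0,0.0105,0.0075,0.015,0],[0,0.0105,0.0075,0.03,0],[0,0.0105,0.0075,0.03,0],[0,0.0105,0.0075,0.03,0]]]'>/dev/null;python3 w.py 87.3 .503 .244 .082;python3 -m handwheel '[[[0,0,0,0.002,0],[0,0,0,0.004,0],[0,0,0,0.004,0]]]'>/dev/null;python3 w.py 87.3 .503 .244 .082
```

```text
t 42.0 tcp [0.5029 0.2437 0.0981] head 87.30 F [ 0.6 -0.6 -0.2] w 0.7mm gf 0.0 j [17. 16. 96. -0. 67. 20.]
turn -0.0001 tilt [-0.0005 -0.0003]
[0.503 0.244 0.082] cur step [0.0003 0.0001 0.0161] cum [0.0003 0.0001 0.0161]
[0.503 0.244 0.082] new step [0.0003 0.0001 0.0161] cum [0.0003 0.0001 0.0161]
t 42.2 tcp [0.5033 0.2441 0.094 ] head 87.30 F [-1.  -0.2 -0.1] w 0.5mm gf 0.0 j [17. 17. 97. -0. 67. 20.]
turn 0.0000 tilt [0.0003 0.    ]
[0.503 0.244 0.082] cur step [-0.0001 -0.0003  0.012 ] cum [-0.0001 -0.0003  0.012 ]
[0.503 0.244 0.082] new step [-0.0001 -0.0003  0.012 ] cum [-0.0001 -0.0003  0.012 ]
```

```bash
python3 -m handwheel '[[[0,0,0,0.005,0],[0,0,0,0.008,0],[0,0,0,0.011,0],[0,0,0,0.014,0],[0,0,0,0.014,0]]]'>/dev/null;python3 w.py -;python3 -m handwheel '[[[0,0,0,0.002,0],[0,0,0,0.004,0],[0,0,0,0.004,0]]]'>/dev/null;python3 w.py -
```

```text
t 42.8 tcp [0.5033 0.2442 0.0822] head 87.33 F [-6.6 -3.4 14.5] w 0.3mm gf 7.4 j [17. 18. 97. -0. 66. 20.]
t 43.0 tcp [0.5035 0.2443 0.0819] head 87.35 F [-14.1  -4.8  33.6] w 0.4mm gf 17.2 j [17. 18. 97. -0. 66. 20.]
```

```bash
python3 -m handwheel '[[[0,0,0,-0.006,0],[0,0,0,-0.02,0],[0,0.03,0,-0.03,0],[0,0.07,0,-0.03,0],[0,0.093,0,-0.03,0]]]'>/dev/null;python3 -m handwheel '[[[0,0,0,0,0],[0,0,0,0,0],[0,0,0,0,0]]]'>/dev/null;python3 w.py 87.3 .5074 .336 .082
```

```text
t 43.9 tcp [0.5074 0.3359 0.1053] head 87.27 F [-0.1 -0.5  1.4] w 0.4mm gf 0.0 j [25. 21. 89. -0. 70. 28.]
turn -0.0006 tilt [-0.001 -0.001]
[0.5074 0.336  0.082 ] cur step [ 0.0001 -0.      0.0233] cum [ 0.0001 -0.      0.0233]
[0.5074 0.336  0.082 ] new step [ 0.0001 -0.      0.0233] cum [ 0.0001 -0.      0.0233]
```

```bash
python3 -m handwheel '[[[0,0,0,0.01,0],[0,0,0,0.018,0],[0,0,0,0.022,0],[0,0,0,0.025,0],[0,0,0,0.025,0]]]'>/dev/null;python3 w.py -;python3 -m handwheel '[[[0,0,0,0.002,0],[0,0,0,0.004,0],[0,0,0,0.004,0]]]'>/dev/null;python3 w.py -;python3 -m handwheel '[[[0,0,0,-0.006,0],[0,0,0,-0.02,0],[0,0,0,-0.06,0],[0,0,0,-0.11,0],[0,-0.0,0.0,-0.11,0]]]'>/dev/null;python3 w.py 87.3 .41 .1 .22
```

```text
t 44.4 tcp [0.5068 0.3359 0.0822] head 87.30 F [-4.8 -4.7 11. ] w 0.6mm gf 5.4 j [25. 23. 90. -0. 68. 28.]
t 44.6 tcp [0.507 0.336 0.082] head 87.32 F [-12.   -7.8  27.4] w 0.5mm gf 13.6 j [25. 23. 90. -0. 68. 28.]
t 45.1 tcp [0.5128 0.3395 0.1958] head 87.30 F [ 0.5  0.8 -0.3] w 0.6mm gf 0.0 j [25. 16. 84.  0. 79. 28.]
turn 0.0001 tilt [0.0145 0.007 ]
[0.41 0.1  0.22] cur step [-0.2441 -0.0914 -0.0242] cum [-0.2441 -0.0914 -0.0242]
[0.41 0.1  0.22] new step [-0.2441 -0.0914 -0.0242] cum [-0.2441 -0.0914 -0.0242]
```

```bash
python3 -m handwheel '[[[0.05,-0.045,-0.018,-0.005,0],[0.05,-0.09,-0.036,-0.01,0],[0.05,-0.135,-0.054,-0.015,0],[0.05,-0.18,-0.072,-0.02,0],[0.05,-0.225,-0.085,-0.025,0]]]'>/dev/null;python3 -m handwheel '[[[0.05,-0.048,0,0,0],[0.05,-0.096,0,0,0],[0.05,-0.1,0,0,0],[0.05,-0.1,0,0,0]]]'>/dev/null;python3 yn.py;python3 - <<'E'
from m import *
for n in('top','scene'):
    im,D=cap(n,'f_%s.png'%n);X,u,v=cloud(n,D,P(n)); hsv=cv2.cvtColor(im,cv2.COLOR_RGB2HSV)[v,u].astype(int)
    reg=(abs(X[:,0]-.464)<.06)&(abs(X[:,1]+.312)<.19)
    o=reg&(abs(hsv[:,0]-9)<9)&(hsv[:,1]>120)&(X[:,2]<.03); Y=X[o]; 
    print(n,'plate',o.sum(),np.median(Y[:,2]),cv2.minAreaRect(Y[:,:2].astype(np.float32)))
    h=reg&(hsv[:,2]<60)&(X[:,2]>.035)&(X[:,2]<.08)&(abs(X[:,0]-.464)<.03); Y=X[h]
    print('handle',h.sum(),'z',np.percentile(Y[:,2],[5,50,90,98]),'c',np.median(Y,axis=0),np.percentile(Y,[3,97],axis=0)); p=np.polyfit(Y[:,1],Y[:,0],1);print('heading',90-np.degrees(np.arctan(p[0])),'x at mid',np.polyval(p,-.3127))
    hi=h&(X[:,2]>np.percentile(Y[:,2],50)); print(X[hi].mean(0))
E
python3 w.py 92.5 .4645 -.3125 .15
```

```text
A 875 e mean 0.0017 along 0.0004 z 0.0829 tilt from slope (+ = +x) 2.5 from e 9.9
B 795 e mean 0.0000 along -0.0003 z 0.0824 tilt from slope (+ = +x) -5.3 from e 0.2
top plate 2097 0.010994638002305194 ((0.4659114480018616, -0.31117933988571167), (0.08462423086166382, 0.3431759178638458), 2.4771435260772705)
handle 103 z [0.0497 0.0552 0.0601 0.0632] c [ 0.4644 -0.3087  0.0552] [[ 0.4581 -0.3567  0.0479]
 [ 0.4704 -0.2582  0.0631]]
heading 92.35894375569887 x at mid 0.465135866555555
[ 0.4648 -0.306   0.0582]
scene plate 926 0.0109978739143036 ((0.46488505601882935, -0.31044480204582214), (0.0820421427488327, 0.34253624081611633), 2.1071829795837402)
handle 23 z [0.0366 0.0551 0.0566 0.0576] c [ 0.4631 -0.3387  0.0551] [[ 0.4605 -0.354   0.0356]
 [ 0.4665 -0.3281  0.0575]]
heading 89.8541686424574 x at mid 0.4632535051632142
[ 0.4641 -0.3398  0.056 ]
t 46.4 tcp [0.4075 0.0178 0.2116] head 87.47 F [ 0.1 -0.1  0.3] w 49.9mm gf 0.0 j [-10. -10. 110.   0.  80.  -7.]
turn -0.0879 tilt [-0.0004  0.0003]
[ 0.4645 -0.3125  0.15  ] cur step [-0.3274  0.0715  0.0616] cum [-0.3274  0.0715  0.0616]
[ 0.4645 -0.3125  0.15  ] new step [-0.3324  0.0425  0.0616] cum [-0.3324  0.0425  0.0616]
```

```bash
cat > yc.py <<'E'
from m import *
a=np.array([np.sin(np.radians(2.7)),np.cos(np.radians(2.7)),0]); n=np.array([a[1],-a[0],0])
S={'A':[.5061,.3357,.072],'B':[.5018,.2438,.072]}
for nm in('scene','top'):
    W=0
    for i in range(3): im,D=cap(nm); W=W+im.astype(float)
    W/=3; w=np.clip((W[...,0]+W[...,1])/2-W[...,2]-25,0,None) # yellowness
    for k,c in S.items():
        c=np.array(c); p0=proj(nm,c+[0,0,.01])[0]; pn=proj(nm,c+[0,0,.01]+n*.005)[0]-p0
        g=np.stack(np.meshgrid(np.arange(560),np.arange(420)),-1)
        corners=np.array([c+[0,0,.01]+s*a*.035+t*n*.018 for s,t in((1,1),(1,-1),(-1,-1),(-1,1))])
        poly=proj(nm,corners).astype(np.int32); M=np.zeros((420,560),np.uint8); cv2.fillPoly(M,[poly],1)
        ww=w*M; cen=(g*ww[...,None]).sum((0,1))/ww.sum(); pa=proj(nm,c+[0,0,.01]+a*.005)[0]-p0
        sol=np.linalg.solve(np.c_[pn,pa],cen-p0)*5
        # widths
        q=(g-cen)@np.linalg.inv(np.c_[pn,pa]).T*5; sd=np.sqrt((ww[...,None]*q**2).sum((0,1))/ww.sum())*np.sqrt(12)
        print(nm,k,'offset across,along mm',sol.round(2),'apparent width,len',sd.round(1),'peak',ww.max())
E
python3 yc.py
```

```text
scene A offset across,along mm [2.02 0.34] apparent width,len [16.3 48.1] peak 67.00000000000001
scene B offset across,along mm [ 0.14 -0.04] apparent width,len [17.2 48. ] peak 71.5
top A offset across,along mm [0.87 2.22] apparent width,len [16.6 49.5] peak 68.66666666666666
top B offset across,along mm [-0.96  1.71] apparent width,len [16.3 49.3] peak 74.5
```

```bash
python3 -m handwheel '[[[0,0.045,0.012,0.0,0],[0,0.09,0.025,0.0,0],[0,0.135,0.038,0.0,0],[0,0.18,0.06,0.0,0],[0,0.225,0.085,0.02,0]]]'>/dev/null;python3 -m handwheel '[[[0,0.005,0,0.04,0],[0,0.005,0,0.08,0],[0,0.005,0,0.08,0],[0,0.005,0,0.08,0]]]'>/dev/null;python3 w.py 87.3 .503 .244 .088
```

```text
t 47.5 tcp [0.5001 0.2378 0.1135] head 87.30 F [0.8 1.  0.2] w 0.5mm gf 0.0 j [16. 15. 96.  0. 69. 19.]
turn 0.0001 tilt [-0.0019 -0.0005]
[0.503 0.244 0.088] cur step [0.0063 0.0026 0.0255] cum [0.0063 0.0026 0.0255]
[0.503 0.244 0.088] new step [0.0063 0.0026 0.0255] cum [0.0063 0.0026 0.0255]
```

```bash
python3 -m handwheel '[[[0,0.006,0.004,0.01,0],[0,0.006,0.004,0.02,0],[0,0.006,0.004,0.026,0],[0,0.006,0.004,0.026,0],[0,0.006,0.004,0.026,0]]]'>/dev/null;python3 w.py -;python3 -m handwheel '[[[0,0,0,0.003,0],[0,0,0,0.006,0],[0,0,0,0.009,0],[0,0,0,0.009,0]]]'>/dev/null;python3 w.py -; python3 yc.py | grep B
```

```text
t 48.0 tcp [0.5049 0.2436 0.0878] head 87.30 F [ 0.3 -0.   0.3] w 0.4mm gf 0.0 j [17. 17. 97. -0. 66. 20.]
t 48.5 tcp [0.5057 0.2439 0.0824] head 87.32 F [-6.3 -2.5 18.2] w 0.1mm gf 9.2 j [17. 18. 97. -0. 66. 20.]
scene B offset across,along mm [-0.27 16.1 ] apparent width,len [15.4 15.7] peak 20.166666666666664
top B offset across,along mm [  2.   -20.41] apparent width,len [11.5  5.4] peak 19.499999999999993yc.py:13: RuntimeWarning: invalid value encountered in divide
  ww=w*M; cen=(g*ww[...,None]).sum((0,1))/ww.sum(); pa=proj(nm,c+[0,0,.01]+a*.005)[0]-p0
```

```bash
python3 -m handwheel '[[[0,0,0.002,0,0],[0,0,0.003,0,0],[0,0,0.003,0,0]]]'>/dev/null;python3 w.py -;python3 -m handwheel '[[[0,0,0.002,0.001,0],[0,0,0.002,0.001,0]]]'>/dev/null;python3 w.py -
```

```text
t 49.0 tcp [0.5077 0.2438 0.083 ] head 87.33 F [-9.9 -3.4 23.4] w 0.6mm gf 11.6 j [17. 18. 96.  0. 66. 20.]
t 49.2 tcp [0.5092 0.2438 0.0834] head 87.33 F [-14.2  -3.7  31.1] w 0.9mm gf 15.2 j [17. 18. 96.  0. 66. 19.]
```

```bash
python3 -m handwheel '[[[0,0,0,-0.008,0],[0,0,0,-0.03,0],[0,-0.05,0,-0.06,0],[0,-0.1,-0.0,-0.09,0],[0,-0.14,-0.02,-0.1,0]]]'>/dev/null;python3 -m handwheel '[[[0,-0.04,-0.02,0,0],[0,-0.08,-0.04,0,0],[0,-0.08,-0.04,0,0]]]'>/dev/null;python3 w.py -; python3 yc.py; python3 yn.py
```

```text
t 50.0 tcp [0.4414 0.0327 0.1741] head 86.99 F [-1.1  0.2  0.1] w 0.4mm gf 0.0 j [ -7.  -3. 108.  -0.  75.  -4.]
scene A offset across,along mm [2.02 0.35] apparent width,len [16.3 48.1] peak 67.33333333333333
scene B offset across,along mm [ 0.08 -0.05] apparent width,len [17.3 48.1] peak 72.33333333333336
top A offset across,along mm [0.87 2.23] apparent width,len [16.6 49.5] peak 68.5
top B offset across,along mm [-1.01  1.71] apparent width,len [16.4 49.2] peak 74.66666666666669
A 874 e mean 0.0017 along 0.0005 z 0.0828 tilt from slope (+ = +x) 3.1 from e 10.0
B 791 e mean -0.0001 along -0.0002 z 0.0824 tilt from slope (+ = +x) -4.6 from e -0.8
```

```bash
cat > en.py <<'E'
from m import *
from scipy.optimize import least_squares
a=np.array([np.sin(np.radians(2.7)),np.cos(np.radians(2.7))]); n=np.array([a[1],-a[0]])
S={'A':[.5061,.3357],'B':[.5018,.2438]}
for nm in('scene','top'):
    XX=[]
    for i in range(4):
        im,D=cap(nm);X,u,v=cloud(nm,D,P(nm)); XX.append(X)
    X=np.vstack(XX)
    for k,c in S.items():
        e=(X[:,:2]-c)@n; s=(X[:,:2]-c)@a
        m=(abs(e)<.015)&(abs(s)>.029)&(abs(s)<.0385)&(X[:,2]>.0755)&(X[:,2]<.095)
        f=lambda q:np.hypot(e[m]-q[0],X[m,2]-q[1])-.016
        q=least_squares(f,[0,.072],loss='soft_l1',f_scale=.001).x
        mm=(abs(e-q[0])<.006)&(abs(s)<.022)&(X[:,2]>.075)&(X[:,2]<.09); p=np.polyfit(e[mm],X[mm,2],1)
        print(nm,k,m.sum(),'ends e0 %.2f z0 %.2f mm'%tuple(q*1000),'flat: slope tilt %.1f, z at axis %.2f'%(-np.degrees(np.arctan(p[0])),np.polyval(p,q[0])*1000))
E
python3 en.py
```

```text
scene A 582 ends e0 2.12 z0 71.97 mm flat: slope tilt 3.1, z at axis 82.86
scene B 468 ends e0 1.88 z0 71.80 mm flat: slope tilt -6.5, z at axis 82.80
top A 216 ends e0 -0.94 z0 71.54 mm flat: slope tilt 4.0, z at axis 82.06
top B 199 ends e0 -0.93 z0 71.69 mm flat: slope tilt -3.9, z at axis 82.42
```

```bash
python3 -m handwheel '[[[0,0.045,0.012,0.0,0],[0,0.09,0.02,0.0,0],[0,0.135,0.03,0.0,0],[0,0.18,0.04,0.02,0],[0,0.211,0.064,0.05,0]]]'>/dev/null;python3 -m handwheel '[[[0,0,0,0.02,0],[0,0,0,0.03,0],[0,0,0,0.03,0],[0,0,0,0.03,0]]]'>/dev/null;python3 w.py 87.3 .517 .244 .088
```

```text
t 51.9 tcp [0.5178 0.2433 0.0953] head 87.26 F [ 0.1 -0.3  0.9] w 0.7mm gf 0.0 j [17. 18. 95. -0. 67. 19.]
turn -0.0008 tilt [0.0011 0.0003]
[0.517 0.244 0.088] cur step [ 0.0006 -0.0008  0.0073] cum [ 0.0006 -0.0008  0.0073]
[0.517 0.244 0.088] new step [ 0.0006 -0.0008  0.0073] cum [ 0.0006 -0.0008  0.0073]
```

```bash
python3 -m handwheel '[[[0,0,0,0.005,0],[0,0,0,0.009,0],[0,0,0,0.009,0],[0,0,0,0.009,0]]]'>/dev/null;python3 w.py -;for i in 1 2 3; do python3 -m handwheel '[[[0,0,0,0.002,0],[0,0,0,0.002,0],[0,0,0,0.002,0]]]'>/dev/null;python3 w.py - | cut -c1-80; done
```

```text
t 52.2 tcp [0.5175 0.2436 0.0857] head 87.29 F [-0.1 -0.  -1.2] w 0.3mm gf 0.0 j [17. 19. 95.  0. 66. 19.]
t 52.5 tcp [0.5176 0.2438 0.0835] head 87.31 F [-0.3 -0.1  0.1] w 0.5mm gf 0.1 j
t 52.9 tcp [0.5186 0.244  0.0824] head 87.31 F [1.4 0.4 4.2] w 0.4mm gf 1.9 j [1
t 53.1 tcp [0.5195 0.2442 0.0814] head 87.31 F [ 1.  -1.2  7.6] w 0.7mm gf 3.2 j
```

```bash
python3 -m handwheel '[[[0,0,0,-0.012,0],[0,0,-0.02,-0.012,0],[0,0,-0.0305,-0.012,0],[0,0,-0.0305,-0.012,0]]]'>/dev/null;python3 -m handwheel '[[[0,0,0,0.003,0],[0,0,0,0.007,0],[0,0,0,0.007,0]]]'>/dev/null;python3 w.py - | cut -c1-80;for i in 1 2 3 4; do python3 -m handwheel '[[[0,0,0,0.0015,0],[0,0,0,0.0015,0],[0,0,0,0.0015,0]]]'>/dev/null;python3 w.py - | cut -c1-80; done
```

```text
t 53.9 tcp [0.4867 0.2449 0.0835] head 87.29 F [-0.2 -0.1  0.1] w 0.2mm gf 0.0 j
t 54.1 tcp [0.4871 0.2452 0.0829] head 87.30 F [-0.1 -0.2  0.4] w 0.4mm gf 0.0 j
t 54.5 tcp [0.4869 0.2452 0.0814] head 87.31 F [-1.3  0.1 -0.1] w 0.4mm gf 0.0 j
t 54.8 tcp [0.4868 0.2453 0.0801] head 87.31 F [-1.8  1.1  1.3] w 0.5mm gf 1.3 j
t 55.0 tcp [0.4868 0.2454 0.0798] head 87.32 F [-3.7 -0.6  8.7] w 0.3mm gf 4.7 j
```

```bash
python3 -m handwheel '[[[0,0,0,-0.012,0],[0,0,0.013,-0.012,0],[0,0,0.0255,-0.012,0],[0,0,0.0255,-0.012,0],[0,0,0.0255,-0.009,0]]]'>/dev/null;python3 -m handwheel '[[[0,0,0,0.003,0],[0,0,0,0.006,0],[0,0,0,0.009,0],[0,0,0,0.009,0]]]'>/dev/null;python3 w.py - | cut -c1-80;for i in 1 2 3 4; do python3 -m handwheel '[[[0,0,0,0.002,0],[0,0,0,0.002,0]]]'>/dev/null;python3 w.py - | cut -c1-80; done
```

```text
t 56.0 tcp [0.5143 0.2442 0.0812] head 87.33 F [-1.4 -1.7 12.8] w 0.7mm gf 6.1 j
t 56.1 tcp [0.515  0.2443 0.0805] head 87.34 F [-3.  -1.9 17.1] w 0.5mm gf 8.1 j
t 56.4 tcp [0.516  0.2445 0.0793] head 87.34 F [-2.7 -3.  19. ] w 0.4mm gf 8.9 j
t 56.5 tcp [0.5171 0.2447 0.0779] head 87.34 F [-0.9 -2.2 18.2] w 0.3mm gf 8.7 j
t 56.8 tcp [0.5178 0.2449 0.0763] head 87.33 F [ 0.1 -2.2 19.4] w 0.8mm gf 8.5 j
```

```bash
python3 -m handwheel '[[[0,0,0,-0.015,0],[0,0,0,-0.03,0],[0,-0.05,0,-0.06,0],[0,-0.1,-0.0,-0.09,0],[0,-0.14,-0.02,-0.1,0]]]'>/dev/null;python3 -m handwheel '[[[0,-0.04,-0.02,0,0],[0,-0.08,-0.04,0,0],[0,-0.08,-0.04,0,0]]]'>/dev/null; python3 yc.py; python3 en.py
```

```text
scene A offset across,along mm [2.02 0.36] apparent width,len [16.3 48.1] peak 67.83333333333331
scene B offset across,along mm [5.79 1.49] apparent width,len [10.  45.8] peak 43.33333333333333
top A offset across,along mm [0.87 2.21] apparent width,len [16.6 49.5] peak 68.5
top B offset across,along mm [5.43 2.69] apparent width,len [13.7 48.4] peak 49.33333333333334
scene A 576 ends e0 2.19 z0 71.89 mm flat: slope tilt 3.0, z at axis 82.83
scene B 485 ends e0 1.82 z0 71.67 mm flat: slope tilt 27.0, z at axis 84.17
top A 222 ends e0 -1.08 z0 71.27 mm flat: slope tilt -0.7, z at axis 82.48
top B 191 ends e0 -1.62 z0 71.47 mm flat: slope tilt 23.1, z at axis 83.45
```

```bash
python3 w.py -;python3 -m handwheel '[[[0,0.045,0.012,0.0,0],[0,0.09,0.02,0.0,0],[0,0.135,0.03,0.0,0],[0,0.18,0.04,0.02,0],[0,0.216,0.046,0.05,0]]]'>/dev/null;python3 -m handwheel '[[[0,0,0,0.0,0],[0,0,0,0.02,0],[0,0,0,0.02,0],[0,0,0,0.02,0]]]'>/dev/null;python3 w.py 87.3 .498 .244 .089
```

```text
t 58.2 tcp [0.4462 0.0367 0.1671] head 87.34 F [ 0.  -0.7 -0.1] w 0.6mm gf 0.0 j [ -6.  -2. 108.   0.  74.  -4.]
t 59.1 tcp [0.5021 0.2493 0.0975] head 87.26 F [-0.3 -0.2  0.8] w -0.1mm gf 0.0 j [18. 17. 96. -0. 67. 20.]
turn -0.0006 tilt [-0.0006 -0.0004]
[0.498 0.244 0.089] cur step [-0.0055 -0.0038  0.0085] cum [-0.0055 -0.0038  0.0085]
[0.498 0.244 0.089] new step [-0.0055 -0.0038  0.0085] cum [-0.0055 -0.0038  0.0085]
```

```bash
python3 -m handwheel '[[[0,-0.0055,-0.004,0.003,0],[0,-0.0055,-0.004,0.008,0],[0,-0.0055,-0.004,0.011,0],[0,-0.0055,-0.004,0.014,0],[0,-0.0055,-0.004,0.014,0]]]'>/dev/null;python3 w.py - | cut -c1-80;python3 -m handwheel '[[[0,0,0,0.002,0],[0,0,0,0.002,0]]]'>/dev/null;python3 w.py - | cut -c1-80; for i in 1 2 3; do python3 -m handwheel '[[[0,0,-0.001,0.001,0],[0,0,-0.002,0.001,0]]]'>/dev/null;python3 w.py - | cut -c1-80; done
```

```text
t 59.6 tcp [0.4983 0.2443 0.0864] head 87.31 F [-6.4 -3.6 16.3] w 0.5mm gf 8.3 j
t 59.9 tcp [0.4985 0.2444 0.0862] head 87.33 F [-9.3 -5.4 25.6] w 0.6mm gf 13.0 
t 60.0 tcp [0.4983 0.2445 0.0862] head 87.34 F [-7.7 -6.3 24.9] w 0.3mm gf 12.9 
t 60.2 tcp [0.4982 0.2445 0.0862] head 87.34 F [-4.4 -6.7 26.2] w 0.7mm gf 13.5 
t 60.5 tcp [0.4981 0.2445 0.0861] head 87.34 F [-3.2 -7.4 27.9] w 0.1mm gf 14.1
```

```bash
for i in 1 2 3 4; do python3 -m handwheel '[[[0,0,-0.0015,0.0005,0],[0,0,-0.003,0.0005,0]]]'>/dev/null;python3 w.py - | cut -c1-80; done
```

```text
t 60.6 tcp [0.4979 0.2446 0.0862] head 87.34 F [ 3.7 -7.8 23.6] w 0.5mm gf 12.6 
t 60.9 tcp [0.4958 0.2453 0.0854] head 87.31 F [ 3.1 -3.5 13.7] w 0.6mm gf 8.1 j
t 61.0 tcp [0.4857 0.2459 0.0791] head 87.27 F [-0.4 -0.4  1.5] w 0.7mm gf 0.5 j
t 61.2 tcp [0.4785 0.2453 0.0751] head 87.31 F [-0.3 -0.4 -0.5] w 0.4mm gf 0.0 j
```

```bash
python3 -m handwheel '[[[0,0,0,-0.02,0],[0,-0.02,0,-0.05,0],[0,-0.06,0,-0.07,0],[0,-0.1,-0.0,-0.07,0],[0,-0.15,0,-0.07,0]]]'>/dev/null; python3 -m handwheel '[[[0,-0.04,0,0,0],[0,-0.04,0,0,0]]]'>/dev/null;python3 w.py - ;python3 yc.py|grep B; python3 en.py |grep B
```

```text
t 62.0 tcp [0.4698 0.0522 0.1451] head 86.99 F [0.3 0.6 0.3] w 0.4mm gf 0.0 j [ -4.   3. 106.  -0.  71.  -1.]
scene B offset across,along mm [-1.25  2.56] apparent width,len [17.8 48.2] peak 74.83333333333333
top B offset across,along mm [-2.21  3.7 ] apparent width,len [16.4 48.6] peak 78.33333333333334
scene B 446 ends e0 2.04 z0 71.72 mm flat: slope tilt -14.2, z at axis 83.08
top B 197 ends e0 -1.37 z0 71.08 mm flat: slope tilt -15.9, z at axis 82.82
```

```bash
python3 -m handwheel '[[[0,0.045,0.009,0.0,0],[0,0.09,0.018,0.0,0],[0,0.135,0.026,0.01,0],[0,0.18,0.034,0.03,0],[0,0.193,0.034,0.047,0]]]'>/dev/null;python3 -m handwheel '[[[0,0,0,0.0,0],[0,0,0,0,0],[0,0,0,0,0]]]'>/dev/null;python3 w.py 87.3 .512 .244 .087
```

```text
t 63.5 tcp [0.5147 0.2461 0.1001] head 87.24 F [ 0.3 -1.1  0.1] w 0.7mm gf 0.0 j [17. 17. 95. -0. 68. 20.]
turn -0.0011 tilt [0.0013 0.    ]
[0.512 0.244 0.087] cur step [-0.0022 -0.0026  0.0131] cum [-0.0022 -0.0026  0.0131]
[0.512 0.244 0.087] new step [-0.0022 -0.0026  0.0131] cum [-0.0022 -0.0026  0.0131]
```

```bash
python3 -m handwheel '[[[0,-0.002,-0.0025,0.005,0],[0,-0.002,-0.0025,0.01,0],[0,-0.002,-0.0025,0.013,0],[0,-0.002,-0.0025,0.013,0]]]'>/dev/null;python3 w.py - | cut -c1-80;for i in 1 2 3 4; do python3 -m handwheel '[[[0,0,0,0.001,0],[0,0,0,0.0015,0],[0,0,0,0.0015,0]]]'>/dev/null;python3 w.py - | cut -c1-80; done
```

```text
t 63.9 tcp [0.511  0.2445 0.0856] head 87.27 F [0.6 0.1 0.8] w 0.2mm gf 0.0 j [1
t 64.2 tcp [0.5117 0.2451 0.0849] head 87.32 F [-0.  -0.1  0.7] w 0.6mm gf 0.3 j
t 64.5 tcp [0.5122 0.2452 0.0844] head 87.32 F [-2.2 -1.9  4.7] w 0.8mm gf 2.7 j
t 64.8 tcp [0.5129 0.2454 0.0836] head 87.32 F [-1.3 -0.7  7.5] w 0.5mm gf 3.8 j
t 65.0 tcp [0.5137 0.2455 0.0829] head 87.32 F [-0.8 -1.3  8.6] w 0.6mm gf 4.9 j
```

```bash
python3 -m handwheel '[[[0,0,0,0.001,0],[0,0,0,0.0015,0],[0,0,0,0.0015,0]]]'>/dev/null;python3 w.py - | cut -c1-80; python3 -m handwheel '[[[0,0,0,0.0005,0],[0,0,0,0.0005,0]]]'>/dev/null;python3 w.py - | cut -c1-80
```

```text
t 65.3 tcp [0.5144 0.2456 0.0823] head 87.32 F [-0.6 -2.4 11.9] w 0.5mm gf 6.3 j
t 65.5 tcp [0.5146 0.2456 0.082 ] head 87.32 F [-1.4 -1.2 12.8] w 0.3mm gf 6.7 j
```

```bash
python3 -m handwheel '[[[0,0,0,-0.01,0],[0,-0.02,0,-0.05,0],[0,-0.06,0,-0.07,0],[0,-0.1,-0.02,-0.07,0],[0,-0.15,-0.04,-0.07,0]]]'>/dev/null; python3 -m handwheel '[[[0,-0.04,-0.01,0,0],[0,-0.04,-0.01,0,0]]]'>/dev/null;python3 w.py - ;python3 yc.py; python3 en.py
```

```text
t 66.2 tcp [0.4527 0.0579 0.148 ] head 87.01 F [-0.5  1.4  0.3] w 0.4mm gf 0.0 j [ -4.   1. 108.  -0.  72.  -1.]
scene A offset across,along mm [2.02 0.34] apparent width,len [16.3 48.1] peak 68.0
scene B offset across,along mm [1.29 2.86] apparent width,len [16.5 48. ] peak 69.33333333333331
top A offset across,along mm [0.87 2.23] apparent width,len [16.6 49.5] peak 68.66666666666669
top B offset across,along mm [0.24 4.53] apparent width,len [16.6 49.2] peak 71.0
scene A 577 ends e0 2.11 z0 71.97 mm flat: slope tilt 2.2, z at axis 82.76
scene B 440 ends e0 1.96 z0 71.74 mm flat: slope tilt -1.6, z at axis 82.62
top A 213 ends e0 -1.09 z0 71.38 mm flat: slope tilt -5.9, z at axis 82.40
top B 186 ends e0 -0.52 z0 70.89 mm flat: slope tilt 0.1, z at axis 82.31
```

```bash
cat > fr.py <<'E'
from m import *
import sys
yc=float(sys.argv[1]) if len(sys.argv)>1 else -.312
for n in('top','scene'):
    im,D=cap(n,'f_%s.png'%n);X,u,v=cloud(n,D,P(n)); hsv=cv2.cvtColor(im,cv2.COLOR_RGB2HSV)[v,u].astype(int)
    reg=(abs(X[:,0]-.464)<.1)&(abs(X[:,1]-yc)<.23)
    o=reg&(abs(hsv[:,0]-9)<9)&(hsv[:,1]>120)&(X[:,2]<.03); Y=X[o]
    print(n,'plate',o.sum(),np.median(Y[:,2]),cv2.minAreaRect(Y[:,:2].astype(np.float32)))
    h=reg&(hsv[:,2]<60)&(X[:,2]>.04)&(X[:,2]<.07)&(abs(X[:,0]-.464)<.06); Y=X[h]
    if h.sum()>5: print('handle',h.sum(),'z med',np.median(Y[:,2]),'mean',Y.mean(0),'y range',np.percentile(Y[:,1],[3,97]))
E
python3 -m handwheel '[[[0.05,-0.045,-0.02,-0.01,0],[0.05,-0.09,-0.03,-0.02,0],[0.05,-0.13,-0.035,-0.03,0],[0.05,-0.15,-0.04,-0.04,0]]]'>/dev/null; python3 fr.py; python3 w.py 92.4 .4645 -.311 .15
```

```text
top plate 1887 0.010951020684699393 ((0.4666174054145813, -0.31899237632751465), (0.08483576029539108, 0.32863107323646545), 2.319108247756958)
handle 106 z med 0.05501614003535107 mean [ 0.4648 -0.3065  0.0547] y range [-0.3559 -0.2582]
scene plate 1216 0.011222567794651021 ((0.46468624472618103, -0.27957025170326233), (0.08328067511320114, 0.2823862135410309), 2.229156732559204)
handle 44 z med 0.05447667239281776 mean [ 0.4627 -0.2773  0.0529] y range [-0.3068 -0.2591]
t 67.5 tcp [ 0.4079 -0.0893  0.1898] head 87.06 F [0.5 0.  0.1] w 37.2mm gf 0.0 j [-24.  -7. 110.  -0.  77. -21.]
turn -0.0933 tilt [ 0.0032 -0.002 ]
[ 0.4645 -0.311   0.15  ] cur step [-0.2185  0.0679  0.0398] cum [-0.2185  0.0679  0.0398]
[ 0.4645 -0.311   0.15  ] new step [-0.2238  0.0472  0.0398] cum [-0.2238  0.0472  0.0398]
```

```bash
python3 -m handwheel '[[[0.05,-0.045,0.01,0,-0.03],[0.05,-0.09,0.02,0,-0.06],[0.05,-0.135,0.035,0.01,-0.0933],[0.05,-0.18,0.05,0.02,-0.0933],[0.05,-0.2185,0.068,0.04,-0.0933]]]'>/dev/null; python3 -m handwheel '[[[0.05,0,0,0,0],[0.05,0,0,0,0],[0.05,0,0,0,0]]]'>/dev/null; python3 w.py 92.4 .465 -.310 .07 .465 -.31 .031
```

```text
t 68.2 tcp [ 0.4651 -0.3066  0.1483] head 92.73 F [-0.3  0.1  0.3] w 50.0mm gf 0.0 j [-42.  13.  94.   0.  73. -45.]
turn 0.0057 tilt [-0.0001  0.0008]
[ 0.465 -0.31   0.07 ] cur step [-0.0034 -0.0002  0.0783] cum [-0.0034 -0.0002  0.0783]
[ 0.465 -0.31   0.07 ] new step [-0.0034 -0.0002  0.0783] cum [-0.0034 -0.0002  0.0783]
[ 0.465 -0.31   0.031] cur step [0.    0.    0.039] cum [-0.0034 -0.0002  0.1173]
[ 0.465 -0.31   0.031] new step [0.    0.    0.039] cum [-0.0034 -0.0002  0.1173]
```

```bash
python3 -m handwheel '[[[0.05,-0.0034,0,0.045,0.006],[0.05,-0.0034,0,0.075,0.006],[0.05,-0.0034,0,0.075,0.006],[0.05,-0.0034,0,0.1,0.006],[0.05,-0.0034,0,0.117,0.006]]]'>/dev/null; python3 -m handwheel '[[[0.05,0,0,0,0],[0.05,0,0,0,0]]]'>/dev/null;python3 w.py -; python3 -m handwheel '[[[0.008,0,0,0,0],[0.008,0,0,0,0],[0.008,0,0,0,0],[0.008,0,0,0,0],[0.008,0,0,0,0]]]'>/dev/null;python3 w.py -;python3 -m handwheel '[[[0.008,0,0,0,0],[0.008,0,0,0,0]]]'>/dev/null;python3 w.py -
```

```text
t 69.0 tcp [ 0.4662 -0.3118  0.0334] head 92.36 F [-0.4 -0.   0.1] w 50.1mm gf 0.0 j [-43.  22.  98.   0.  60. -45.]
t 69.5 tcp [ 0.4656 -0.3118  0.0315] head 92.29 F [ 2.5 -0.7 -2.7] w 13.6mm gf 30.4 j [-43.  22.  98.   0.  60. -45.]
t 69.7 tcp [ 0.4656 -0.3118  0.0314] head 92.30 F [1.5 0.6 1. ] w 13.3mm gf 30.0 j [-43.  22.  98.   0.  60. -45.]
```

```bash
python3 -m handwheel '[[[0.008,0,0,-0.015,0],[0.008,0,0,-0.045,0],[0.008,0,0,-0.09,0],[0.008,0,0,-0.135,0],[0.008,0,0,-0.17,0]]]'>/dev/null;python3 -m handwheel '[[[0.008,0,0,0,0],[0.008,0,0,0,0]]]'>/dev/null; python3 w.py 87.3 .41 -.1 .2 .42 .06 .2 .5032 .244 .2
```

```text
t 70.3 tcp [ 0.4645 -0.3113  0.2011] head 92.31 F [-0.2  1.4 -4. ] w 13.8mm gf 30.0 j [-43.  10.  91.  -0.  79. -45.]
turn 0.0874 tilt [-0.0004  0.0001]
[ 0.41 -0.1   0.2 ] cur step [ 0.2134 -0.046   0.0011] cum [ 0.2134 -0.046   0.0011]
[ 0.41 -0.1   0.2 ] new step [ 0.2085 -0.0644  0.0011] cum [ 0.2085 -0.0644  0.0011]
[0.42 0.06 0.2 ] cur step [0.1595 0.0164 0.    ] cum [ 0.3728 -0.0296  0.0011]
[0.42 0.06 0.2 ] new step [0.1603 0.0025 0.    ] cum [ 0.3688 -0.062   0.0011]
[0.5032 0.244  0.2   ] cur step [0.1805 0.0905 0.    ] cum [0.5533 0.061  0.0011]
[0.5032 0.244  0.2   ] new step [0.1877 0.0744 0.    ] cum [0.5565 0.0125 0.0011]
```

```bash
python3 -m handwheel '[[[0.008,0.03,-0.01,0,0],[0.008,0.07,-0.02,0,0],[0.008,0.112,-0.03,0,0],[0.008,0.155,-0.04,0,0],[0.008,0.195,-0.046,0,0]]]'>/dev/null;python3 -m handwheel '[[[0.008,0.04,0.0,0,0],[0.008,0.08,0.004,0,0],[0.008,0.12,0.009,0,0],[0.008,0.16,0.014,0,0],[0.008,0.18,0.017,0,0]]]'>/dev/null;python3 w.py 87.3 .5032 .244 .2;python3 -m handwheel '[[[0.008,0.036,0.016,0,0.02],[0.008,0.072,0.032,0,0.04],[0.008,0.108,0.048,0,0.06],[0.008,0.14,0.064,0,0.087],[0.008,0.165,0.078,0,0.087]]]'>/dev/null;python3 -m handwheel '[[[0.008,0,0,0,0],[0.008,0,0,0,0],[0.008,0,0,0,0]]]'>/dev/null;python3 w.py 87.3 .5032 .244 .2
```

```text
t 71.3 tcp [0.4178 0.0648 0.1977] head 92.46 F [-0.6 -0.9 -3.7] w 13.6mm gf 30.0 j [ -3.  -7. 109.   0.  79.  -5.]
turn 0.0900 tilt [-0.0075  0.0015]
[0.5032 0.244  0.2   ] cur step [ 0.1754  0.093  -0.0023] cum [ 0.1754  0.093  -0.0023]
[0.5032 0.244  0.2   ] new step [ 0.183   0.0769 -0.0023] cum [ 0.183   0.0769 -0.0023]
t 72.2 tcp [0.4904 0.2287 0.1989] head 87.29 F [-0.  -1.1 -3.5] w 13.9mm gf 30.0 j [16.  8. 93. -0. 79. 19.]
turn -0.0001 tilt [-0.0047 -0.0019]
[0.5032 0.244  0.2   ] cur step [ 0.0159  0.0121 -0.0011] cum [ 0.0159  0.0121 -0.0011]
[0.5032 0.244  0.2   ] new step [ 0.0159  0.0121 -0.0011] cum [ 0.0159  0.0121 -0.0011]
```

```bash
python3 -m handwheel '[[[0.008,0.012,0.008,0,0],[0.008,0.0125,0.009,0.02,0],[0.008,0.0125,0.009,0.04,0],[0.008,0.0125,0.009,0.045,0],[0.008,0.0125,0.009,0.045,0]]]'>/dev/null;python3 -m handwheel '[[[0.008,0,0,0,0],[0.008,0,0,0,0]]]'>/dev/null;python3 w.py 87.3 .5025 .2435 .15; python3 - <<'E'
from m import *
o=np.zeros((600,800,3),np.uint8)
for n,y0 in(('scene',0),('top',300)):
    im,D=cap(n,'z_%s.png'%n)
    c=(proj(n,[[.509,.399,.11],[.4945,.0885,.11]])).astype(int); print(n,c)
    for i,q in enumerate(c):
        w=im[max(q[1]-25,0):q[1]+25,max(q[0]-33,0):q[0]+33,::-1]; o[y0:y0+300,400*i:400*i+400]=cv2.resize(w,(400,300),interpolation=cv2.INTER_CUBIC)
cv2.imwrite('pics/c10.png',o)
E
```

```text
t 72.8 tcp [0.5027 0.242  0.1576] head 87.30 F [ 0.4  0.4 -2.8] w 13.8mm gf 30.0 j [17. 12. 94.  0. 74. 20.]
turn -0.0000 tilt [0.0023 0.0007]
[0.5025 0.2435 0.15  ] cur step [ 0.0015 -0.0003  0.0076] cum [ 0.0015 -0.0003  0.0076]
[0.5025 0.2435 0.15  ] new step [ 0.0015 -0.0003  0.0076] cum [ 0.0015 -0.0003  0.0076]
scene [[186 343]
 [298 244]]
top [[163 233]
 [260 236]]
```

View pics/c10.png

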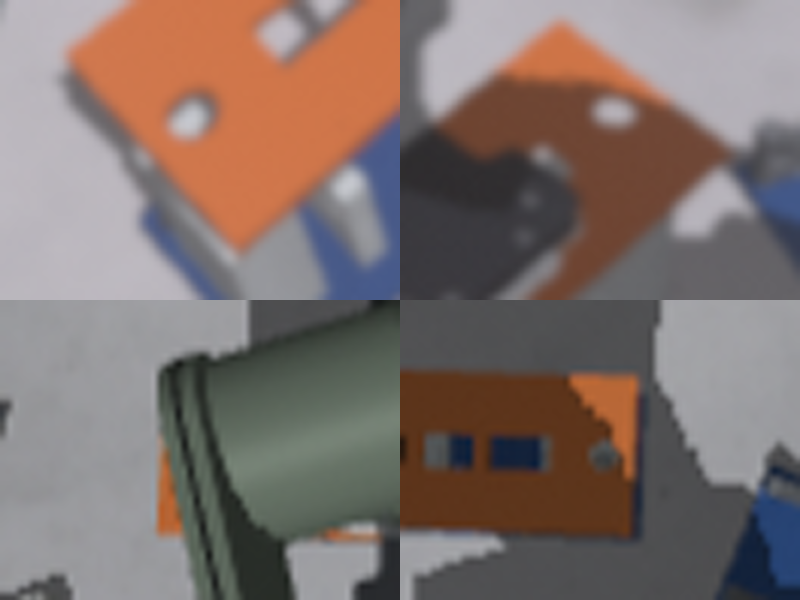

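```bash
python3 - <<'E'
from m import *
L=onz('scene',(184.5,337.3),.1346);R=onz('scene',(300.3,237.5),.1346);print('scene',L,R,(L+R)/2,np.linalg.norm(L-R))
print('top R',onz('top',(260.7,236.7),.1346))
print('tri R',tri((260.7,236.7),(300.3,237.5),P('top'),P('scene')))
for n,D in(('scene',arm.capture('scene')[1]),('top',arm.capture('top')[1])):
    X,u,v=cloud(n,D,P(n)); m=(X[:,2]>.125)&(X[:,2]<.148)&(abs(X[:,0]-.502)<.07)&(abs(X[:,1]-.244)<.2)
    a=np.array([np.sin(np.radians(2.7)),np.cos(np.radians(2.7))]);nn=np.array([a[1],-a[0]]); Y=X[m]; s=(Y[:,:2]-[.502,.2438])@a; e=(Y[:,:2]-[.502,.2438])@nn
    print(n,np.percentile(s,[.5,99.5]),np.percentile(e,[.5,99.5]),np.median(Y[:,2]))
    for lo,hi in((-.17,-.12),(.12,.17)):
        k=(s>lo)&(s<hi); 
        if k.sum()>20: print('  e range',np.percentile(e[k],[1,99]),'z',np.median(Y[k,2]),k.sum())
E
```

```text
scene [0.5096 0.3972 0.1346] [0.4939 0.0857 0.1346] [0.5018 0.2414 0.1346] 0.31192943378409177
top R [0.494  0.0853 0.1346]
tri R (array([0.494 , 0.0854, 0.1341]), np.float64(0.0001316550589688799))
scene [-0.1734  0.1692] [-0.0415  0.0428] 0.13757050452109865
  e range [-0.0409  0.0421] z 0.13728724292137157 699
  e range [-0.0416  0.0423] z 0.13758193530771315 1243
top [-0.1719  0.1694] [-0.0434  0.0398] 0.137199315447749
  e range [-0.0433  0.0393] z 0.13714711699788806 390
  e range [-0.0434 -0.0035] z 0.136777317898092 34
```

```bash
python3 -m handwheel '[[[0.008,0.002,0.0005,0.005,0],[0.008,0.002,0.0005,0.012,0],[0.008,0.002,0.0005,0.016,0],[0.008,0.002,0.0005,0.016,0],[0.008,0.002,0.0005,0.016,0]]]'>/dev/null;python3 -m handwheel '[[[0.008,0,0,0,0],[0.008,0,0,0,0]]]'>/dev/null;python3 w.py 87.3 .5032 .244 .13
```

```text
t 73.8 tcp [0.5027 0.244  0.1405] head 87.32 F [-0.3  0.5 -3.9] w 13.5mm gf 30.0 j [17. 13. 95.  0. 72. 20.]
turn 0.0004 tilt [0.0006 0.0002]
[0.5032 0.244  0.13  ] cur step [0.     0.0005 0.0105] cum [0.     0.0005 0.0105]
[0.5032 0.244  0.13  ] new step [0.     0.0005 0.0105] cum [0.     0.0005 0.0105]
```

```bash
python3 -m handwheel '[[[0.008,0,0.0003,0.003,0],[0.008,0,0.0003,0.006,0],[0.008,0,0.0003,0.009,0],[0.008,0,0.0003,0.011,0],[0.008,0,0.0003,0.011,0]]]'>/dev/null;python3 w.py -;python3 -m handwheel '[[[0.008,0,0,0.003,0],[0.008,0,0,0.006,0],[0.008,0,0,0.006,0]]]'>/dev/null;python3 w.py -
```

```text
t 74.2 tcp [0.5023 0.2438 0.1285] head 87.32 F [-0.4 -0.3 -3.4] w 13.8mm gf 30.0 j [17. 14. 95. -0. 71. 20.]
t 74.5 tcp [0.5023 0.2438 0.1225] head 87.33 F [-0.1  0.2 -3.8] w 13.3mm gf 30.0 j [17. 15. 95.  0. 70. 20.]
```

Pins have entered (plate underside ≈ 0.0965, no contact force). Lower on.

```bash
python3 -m handwheel '[[[0.008,0,0.0005,0.002,0],[0.008,0,0.0005,0.004,0],[0.008,0,0.0005,0.005,0],[0.008,0,0.0005,0.005,0]]]'>/dev/null;python3 w.py -;python3 -m handwheel '[[[0.008,0,0,0.001,0],[0.008,0,0,0.002,0],[0.008,0,0,0.002,0]]]'>/dev/null;python3 w.py -
```

```text
t 75.0 tcp [0.503  0.2439 0.1179] head 87.33 F [-0.1  0.1 -3.1] w 13.8mm gf 30.0 j [17. 15. 96.  0. 70. 20.]
t 75.2 tcp [0.5031 0.2439 0.116 ] head 87.33 F [-0.9 -0.2 -3.7] w 13.4mm gf 30.0 j [17. 15. 96.  0. 69. 20.]
```

```bash
for i in 1 2; do python3 -m handwheel '[[[0.008,0,0,0.001,0],[0.008,0,0,0.001,0]]]'>/dev/null;python3 w.py -|cut -c1-80;done; python3 - <<'E'
from m import *
for n in('scene','top'):
    X,u,v=cloud(n,arm.capture(n)[1],P(n)); a=np.array([np.sin(np.radians(2.7)),np.cos(np.radians(2.7))]); s=(X[:,:2]-[.502,.2438])@a; e=(X[:,:2]-[.502,.2438])@np.array([a[1],-a[0]])
    m=(abs(e)<.04)&(X[:,2]>.085)&(X[:,2]<.105)
    for lo,hi in((-.15,-.11),(.11,.15)):
        k=m&(s>lo)&(s<hi); print(n,k.sum(),np.median(X[k,2]) if k.any() else 0)
E
```

```text
t 75.5 tcp [0.5034 0.2439 0.1158] head 87.32 F [-0.3 -1.   0.2] w 14.0mm gf 30.0
t 75.7 tcp [0.5037 0.2439 0.1157] head 87.32 F [-2.9 -2.   4.1] w 14.0mm gf 30.0
scene 496 0.09592033727583643
scene 835 0.09582524962706171
top 277 0.0958639389622529
top 0 0
```

```bash
python3 -m handwheel '[[[0.008,0,0,-0.001,0],[0.03,0,0,-0.001,0],[0.04,0,0,-0.001,0],[0.05,0,0,-0.001,0],[0.05,0,0,-0.001,0]]]'>/dev/null;python3 w.py -|cut -c1-100;python3 -m handwheel '[[[0.05,0,0,-0.02,0],[0.05,0,0,-0.05,0],[0.05,0,0,-0.09,0],[0.05,0,0,-0.12,0]]]'>/dev/null;python3 -m handwheel '[[[0.05,-0.04,-0.02,-0.0,0],[0.05,-0.085,-0.04,0,0],[0.05,-0.13,-0.06,0,0],[0.05,-0.175,-0.07,0,0],[0.05,-0.21,-0.07,0,0]]]'>/dev/null;python3 -m handwheel '[[[0.05,0,0,0,0],[0.05,0,0,0,0]]]'>/dev/null; python3 w.py -; python3 - <<'E'
from m import *
for n in('scene','top'):
    X,u,v=cloud(n,cap(n,'end_%s.png'%n)[1],P(n)); a=np.array([np.sin(np.radians(2.7)),np.cos(np.radians(2.7))]); s=(X[:,:2]-[.502,.2438])@a; e=(X[:,:2]-[.502,.2438])@np.array([a[1],-a[0]])
    m=(abs(e)<.05)&(abs(s)<.18)&(X[:,2]>.085)&(X[:,2]<.105); print(n,np.percentile(s[m],[.5,99.5]),np.percentile(e[m],[1,99]))
    for lo,hi in((-.15,-.11),(.11,.15)):
        k=m&(s>lo)&(s<hi); print(k.sum(),np.median(X[k,2]),np.degrees(np.polyfit(e[k],X[k,2],1)[0]))
E
```

```text
t 76.2 tcp [0.5034 0.2441 0.1151] head 87.33 F [-0.5 -1.   0.8] w 42.3mm gf 0.0 j [17. 15. 96.  0. 6
t 77.3 tcp [0.4237 0.0371 0.2353] head 87.20 F [ 0.  -0.1 -0.3] w 49.7mm gf 0.0 j [ -7.  -9. 106.   0.  83.  -4.]
scene [-0.1709  0.1707] [-0.0407  0.0431]
536 0.09580062434531278 0.16945830964856393
913 0.09575000667171098 0.8047160682351823
top [-0.1645  0.1715] [-0.0422  0.0401]
177 0.09551340534274953 -0.47492714110115025
311 0.09595838726071776 0.08223120480956458
```

```bash
python3 -c "
from rig import arm
print(arm.close_job())"
```

```text
the job is handed in; nothing more can be done
None
```

I handed the job in at about 77 s: both bars that were there lie in cradle stations with flats up (tilt by vision about 4° and 0°, good to a few degrees, limit 9.7°), and the frame sits flush on both posts and released; the hand-in gave no verdict.

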